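Run a batch of ink pots through the bench mixer

TASK

Mix the inks: stand every ink pot upright in the mixer's tray, then switch the mixer on at its knob (pull it up, turn it clockwise to the stop, push it fully down again). With all the pots standing in the tray, enter the programme by pressing the round keys one at a time, left, right, middle as seen from the robot, and start it with the long bar key. Then switch off at the knob the same way (pull up, turn back anticlockwise to the other stop, push down), and only after that stand every pot upright in the wooden carrier, without knocking the jar, the ink roller or the scissors about.

Things in the scene. Friction and masses are not known exactly. Their poses are not given: they have to be found in the camera images.
- pot_0_mid (a point): centre (half-way up) of a screw-lid ink pot, 44 mm across and 51 mm high, 60 to 120 g, standing upright: body 44 mm across up to 38 mm, black lid 42 mm across from 38 to 51 mm above its foot; z is its upright axis. Between two and four such pots are there, alike in shape; an absent one reads None
- pot_1_mid (a point): centre (half-way up) of a screw-lid ink pot, 44 mm across and 51 mm high, 60 to 120 g, standing upright: body 44 mm across up to 38 mm, black lid 42 mm across from 38 to 51 mm above its foot; z is its upright axis. Between two and four such pots are there, alike in shape; an absent one reads None
- pot_2_mid (a point): centre (half-way up) of a screw-lid ink pot, 44 mm across and 51 mm high, 60 to 120 g, standing upright: body 44 mm across up to 38 mm, black lid 42 mm across from 38 to 51 mm above its foot; z is its upright axis. Between two and four such pots are there, alike in shape; an absent one reads None
- pot_3_mid (a point): centre (half-way up) of a screw-lid ink pot, 44 mm across and 51 mm high, 60 to 120 g, standing upright: body 44 mm across up to 38 mm, black lid 42 mm across from 38 to 51 mm above its foot; z is its upright axis. Between two and four such pots are there, alike in shape; an absent one reads None
- tray_floor (a point): centre of the mixer tray's floor, on its rubber mat, 54 mm above the table; x points away from the mixer's panel, y to the left, z up. The tray is open and flat inside, 96 mm (x) by 262 mm (y), with a rim 10 mm high round it
- mixer: grey bench mixer fixed to the table, 220 mm deep (x), 276 mm wide (y); origin at the middle of its underside, x from the control panel (the half toward the robot) to the tray (the half beyond), y left, z up. Panel top 64 mm above the table, about as high as the tray rim; the knob stands on its left, the keys on its right
- carrier_in (a point): centre of the inner floor, 10 mm above the table, of a shallow open carrier of light wood fixed to the table on the left: inside 140 mm (x) by 125 mm (y), walls 6 mm thick rising 16 mm above its floor; x, y along its sides, z up
- knob_grip (a point): middle of the upright bar grip of the black lock knob, on its turning axis: bar 44 mm long, 13 mm thick, 32 mm high; this point is 11 mm under its top, 33 mm above the panel when down, 21 mm above the round skirt (42 mm across). It rises with the knob. The bar lies along this frame's x, which turns with it and points to the tray at dial 0, as does the white line on top
- pull (a joint): height of the knob above its lowest position, m: 0 = down and locked, 0.012 = fully pulled up. It moves straight up with about 3 N and stays where it is left; it must be more than 8 mm up to turn
- dial (a joint): turn of the knob, rad, growing clockwise from above: 0 to 0.1 at the start (bar's x to the tray), 1.6 at the stop, a quarter turn on (bar's x to the right, at the keys). A lug holds it near the start until the knob is pulled up; it goes down again only near the stop or the start; it stays where it is left
- key_left_top (a point): centre of the top face of the left one (seen from the robot, robot behind it) of three round keys in a row on the panel, 23 mm across, 44 mm apart, standing 10 mm above the panel; moves down with the key
- key_left (a joint): how far the left round key is pressed, m: 0 = up, 0.006 = bottomed; spring return, 1 N to start, 4 N at the bottom
- key_right_top (a point): centre of the top face of the right one (seen from the robot, robot behind it) of three round keys in a row on the panel, 23 mm across, 44 mm apart, standing 10 mm above the panel; moves down with the key
- key_right (a joint): how far the right round key is pressed, m: 0 = up, 0.006 = bottomed; spring return, 1 N to start, 4 N at the bottom
- key_middle_top (a point): centre of the top face of the middle one (seen from the robot, robot behind it) of three round keys in a row on the panel, 23 mm across, 44 mm apart, standing 10 mm above the panel; moves down with the key
- key_middle (a joint): how far the middle round key is pressed, m: 0 = up, 0.006 = bottomed; spring return, 1 N to start, 4 N at the bottom
- key_bar_top (a point): centre of the top face of the long start bar key, 18 mm (x) by 70 mm (y), on the robot's side of the round keys, 45 mm from the middle one, standing 10 mm above the panel; moves down with the key
- key_bar (a joint): how far the start bar is pressed, m: 0 = up, 0.006 = bottomed; spring return, 1 N to start, 4 N at the bottom
- bail_jar: glass jar with a clip-top lid, 66 mm across, 94 mm high, on the right; bystander. Origin at its underside's centre
- roller: ink roller with a handle, 152x85x31 mm, lying on the right; bystander. Origin at its underside's centre
- scissors: pair of scissors with blue handles, 87x199x9 mm, lying on the right; bystander. Origin at its underside's centre

How it is judged:
By the outcome, as a careful person would: the job done as asked, in the order asked, and still so for the second after the job is handed in, with the robot touching nothing.
Of pot_0, pot_1, pot_2, pot_3 only 2 to 4 are there at a start; the rules pass over those that are not, and their reading is None.
At some moment in a run one of pot_0, pot_1, pot_2, pot_3 may be knocked a few centimetres aside while the robot is not near it.
It also fails if it takes over 210 s, if anything falls off the work surface, if the arm or the gripper's body presses on something with over 40 N, if the wrist force passes 120 N, or if a joint passes its speed limit or range.

ROBOT

A 7-joint arm with a two-finger parallel gripper is mounted at the origin on the work surface; the furniture and walls round the work are solid. World frame = base frame: x ahead of the robot, y to its left, z up, the work surface at z = 0. Lengths are in mm, angles in rad, forces in N, time in s.
With the tool pointing down it reaches from about 400 to 850 mm from the base axis. Payload 4.5 kg.
Tool frame: the origin (TCP) lies at the very end of the fingers, on their centre line; the grasp point (between the pads) lies 19 mm behind it; z points along the fingers, y is the line along which they close (so a half turn about z gives the same grasp; the last joint's range is limited). The gripper opens to 85 mm and grips with 20 to 120 N. Pads are 22 mm wide; open, the fingers measure 114 mm over their backs; the gripper's body (76 mm by 85 mm) begins 54 mm behind the grasp point. The pads swing forward as they close: fully open they stand 13 mm farther back than shut.
Start: joints at [-1.23, 0.689, -0.195, 1.565, 0.157, 0.902, -0.215], TCP at [188.736, 595.846, 231.317] pointing down, gripper open.
Joint ranges: [-3.01, 3.01], [-0.46, 2.08], [-1.47, 1.51], [0.13, 2.56], [-1, 4.14], [0.04, 2.09], [-2.66, 2.66]. Speed limits (rad/s): [2.57, 2.57, 3.14, 3.14, 3.14, 3.14, 3.14].

INTERFACE

Orientations are given as a 3x3 rotation matrix whose columns are the frame's x, y, z axes.
In Python, from rig import env gives the robot as it stands.
- The arm moves only by the tool jog_arm, never from a script. Its argument "rows" is a list of rows, each a list of 3 entries, a list of its own where there are three numbers: the shift along the world's x, y, z in mm, then the turn, a rotation vector about the world's x, y, z in rad, then the opening, from 0 (shut) to 1 (fully open). In form: [[[tx, ty, tz], [wx, wy, wz], gripper], ...]. A call has 1 to 5 rows; each row shifts and turns the commanded pose from where the row before left it; what a row does not reach is not made up. A row lasts 1/10 s, in which the tool goes at most 50 mm and 8.59 degrees, less where a joint would pass 70% of its speed; a pose out of reach is approached as far as the arm can. A call with a gripper value outside its range is refused whole. The fingers move at their own pace and stop on an object; "force" is the grip in N (left out, the last holds). Time passes only in rows, so rows that do not move let the fingers close. It gives the time, the measured TCP pose, the force, the opening and the grip force at its end, in the units of the state.
- env.get_obs(): the state, without advancing time (a new reading comes with each control period).
- env.read_camera(name): name is "scene" or "top" or "wrist"; returns a dict with "frame" (384x512x3 uint8, blue, green, red), "fx", "fy", "cx", "cy" (pixels), "world_from_camera" (4x4, takes a point from camera to world coordinates). Camera axes: x right, y up, looking along -z (the intrinsics and any distortion apply to the point x, -y, -z); pixel columns grow to the right and rows downward; lengths in mm; the calibration is good to about 2 mm. A picture is of the moment at which its call begins. There is no depth.
- env.hand_in(): hands the job in; it is judged then, once.
The state is a dict: "time": time; "joint_pos": joint angles; "qd": joint speeds; "tau": joint torques, N m; "position": TCP position; "tool_rot": TCP orientation; "ft_force": force on the tool from outside, world axes, zero at the start; "moment": the same for the moment, N m; "width": finger opening in mm; "grip_force": force on a finger pad.
Only numpy, scipy, OpenCV 4.12 (cv2) and the standard library are available. Lean on these libraries where they do the work, as an engineer would, in place of code of your own. Each camera call takes 0.05 s, during which the arm holds its last target. There are 200 camera calls.

## Working session

There is one attempt and no reset: what is moved stays moved. The work goes in short steps, Python scripts to look and compute and a tool call to move; the robot and the scene stay as the last step left them, time stands still between calls to the robot, and variables do not carry over. Pictures are saved under pics/ and viewed, at most 14 in all, crops included, and the job is handed in when it is done.

Besides the shell and the picture viewer there is one more tool, called after ">>>" by a JSON object that holds its "method" and its "body". jog_arm: Moves the arm, as the interface text tells. Its arguments: {"type":"object","properties":{"rows":{"type":"array"},"force":{"type":"number"}},"required":["rows"]}

```bash
ls; mkdir -p pics
cat > h.py <<'E'
import numpy as np, cv2
from rig import env
def cam(n): return env.read_camera(n)
def ray(c,u,v):
    T=np.array(c["world_from_camera"]); d=np.array([(u-c["cx"])/c["fx"],-(v-c["cy"])/c["fy"],-1.0])
    return T[:3,3],T[:3,:3]@d
def onz(c,u,v,z):
    o,d=ray(c,u,v); return (o+d*(z-o[2])/d[2]).round(1)
def proj(c,p):
    T=np.array(c["world_from_camera"]); q=T[:3,:3].T@(np.array(p)-T[:3,3])
    return (c["cx"]+c["fx"]*q[0]/-q[2], c["cy"]-c["fy"]*q[1]/-q[2])
E
python3 - <<'E'
from h import *
o=env.get_obs(); print(o)
for n in("top","scene"):
    c=cam(n); print(n,{k:v for k,v in c.items() if k!="frame"})
    cv2.imwrite(f"pics/{n}0.png",cv2.resize(c["frame"],None,fx=1.56,fy=1.56)); np.save(f"{n}0.npy",c["frame"])
E
```

```text
pics
{'time': 0.0, 'joint_pos': array([-1.23019982,  0.68998626, -0.19451856,  1.56632445,  0.15734415,
        0.90250059, -0.21511842]), 'qd': array([ 0.00019429, -0.0005919 ,  0.00155918,  0.00069356,  0.00112684,
        0.00023459, -0.00037303]), 'tau': array([-7.33590605e-04, -5.39599550e+01, -1.26664046e+00, -1.58543658e+01,
        9.14618693e-03,  9.39499150e-03, -2.70541051e-06]), 'position': array([188.61833244, 595.19195095, 230.48796664]), 'tool_rot': array([[-9.53334501e-01,  3.01915840e-01, -3.92650398e-04],
       [ 3.01916052e-01,  9.53332855e-01, -1.77924725e-03],
       [-1.62856405e-04, -1.81476525e-03, -9.99998340e-01]]), 'ft_force': array([-0.18927265, -0.12627607,  0.1651167 ]), 'moment': array([-0.01003563,  0.06015915, -0.01432986]), 'grip_force': 0.0, 'width': 85.3817405466419}
top {'fx': 356.63662779817145, 'fy': 356.63662779817145, 'cx': 255.03634719431224, 'cy': 179.40044276445818, 'world_from_camera': array([[ 1.97366043e-02,  9.93146633e-01, -1.15196491e-01,
         3.39021822e+02],
       [-9.99653734e-01,  2.16077843e-02,  1.50171944e-02,
        -7.66052665e+01],
       [ 1.74034170e-02,  1.14860214e-01,  9.93229204e-01,
         1.40175264e+03],
       [ 0.00000000e+00,  0.00000000e+00,  0.00000000e+00,
         1.00000000e+00]])}
scene {'fx': 405.5640249296388, 'fy': 405.5640249296388, 'cx': 261.36293463161445, 'cy': 185.23014232153812, 'world_from_camera': array([[ 7.70495955e-01,  4.84373919e-01, -4.14388575e-01,
         4.30460825e+01],
       [-6.37428682e-01,  5.90095567e-01, -4.95451205e-01,
        -6.59282185e+02],
       [ 4.54521937e-03,  6.45886312e-01,  7.63420076e-01,
         9.63171682e+02],
       [ 0.00000000e+00,  0.00000000e+00,  0.00000000e+00,
         1.00000000e+00]])}
```

View pics/top0.png

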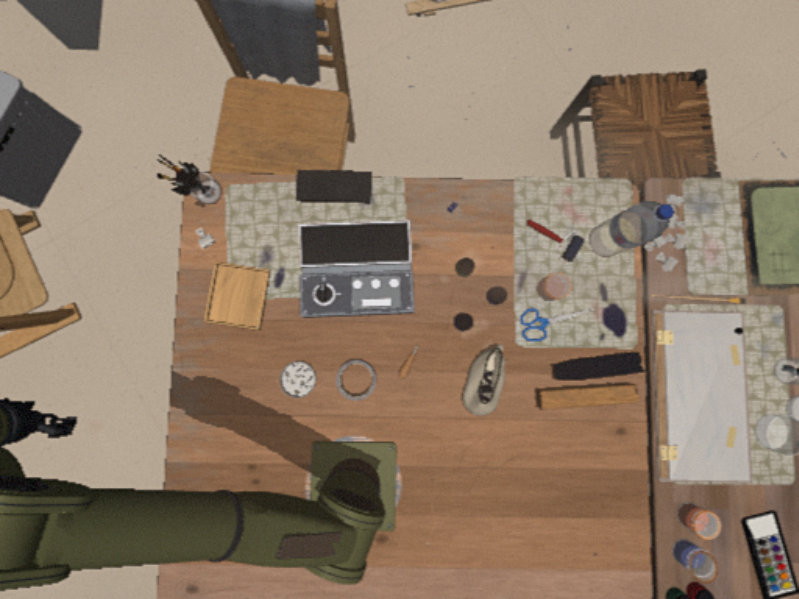

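View pics/scene0.png

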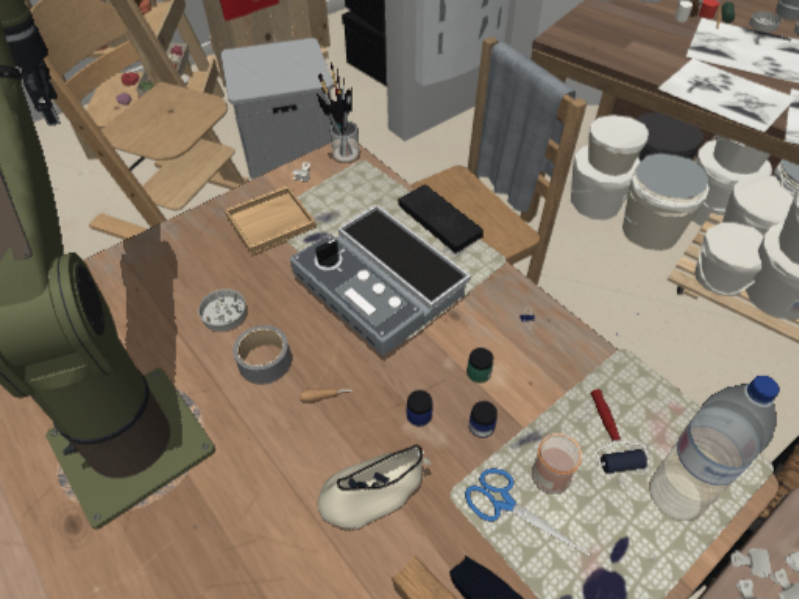

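The top view shows three pots with lids at (465,267), (497,295) and (463,321), scaled by 1.56. The mixer is at (355,268) with its knob at (324,293) and its white keys near (375,290). The carrier is at (237,297), and the scissors, roller and jar are on the right.

```bash
cat > m.py <<'E'
from h import *
def blobs(mask,win,amin):
    u0,v0,u1,v1=win; m=np.zeros(mask.shape,np.uint8); m[v0:v1,u0:u1]=mask[v0:v1,u0:u1].astype(np.uint8)*255
    n,l,s,ct=cv2.connectedComponentsWithStats(m)
    return [(ct[i],s[i,4],cv2.minAreaRect(np.argwhere(l==i)[:,::-1].astype(np.float32))) for i in range(1,n) if s[i,4]>=amin]
E
python3 - <<'E'
from m import *
c=cam("top"); f=c["frame"]; g=f.max(2)
k=1/1.56
W=lambda a:[int(x*k) for x in a]
for name,mask,win,z,am in[("pots",g<62,W((440,250,520,340)),51,20),("keys",f.min(2)>190,W((345,270,412,312)),74,8),("tray",g<60,W((296,215,415,268)),54,200),("knob",g<60,W((305,275,345,312)),100,10),
 ("carrier",(f[:,:,2].astype(int)-f[:,:,0]>65)&(f[:,:,2]>150),W((198,255,275,335)),26,200)]:
    print(name)
    for ct,a,r in blobs(mask,win,am):
        print(ct.round(1),a,onz(c,*ct,z),'rect',[onz(c,*p,z)[:2].tolist() for p in cv2.boxPoints(r)])
crop=f[130:225,120:340]; cv2.imwrite("pics/crop1.png",cv2.resize(crop,None,fx=3.6,fy=3.6,interpolation=cv2.INTER_CUBIC))
E
```

```text
pots
[316.5 192.1] 21 [ 451.9 -332.    51. ] rect [[446.6, -317.1], [460.3, -318.8], [456.7, -353.1], [443.1, -351.4]]
[296.6 205.9] 96 [ 398.  -256.6   51. ] rect [[416.2, -235.1], [417.1, -276.9], [379.2, -277.1], [378.4, -235.4]]
keys
[240.4 181.4] 23 [484.2 -42.   74. ] rect [[488.6, -31.5], [495.7, -44.8], [479.3, -53.4], [472.2, -40.1]]
[252.3 181. ] 24 [486.8 -86.5  74. ] rect [[479.0, -78.1], [494.1, -77.8], [494.5, -96.5], [479.5, -96.8]]
[228.6 181.8] 23 [481.7   2.1  74. ] rect [[488.4, 11.9], [488.8, -6.8], [473.8, -7.2], [473.4, 11.5]]
[241.1 193.4] 73 [439.2 -45.8  74. ] rect [[447.6, -11.6], [449.0, -78.7], [434.1, -79.1], [432.7, -12.0]]
tray
[226.7 155.5] 1488 [585.1  13.2  54. ] rect [[621.6, 142.8], [637.1, -114.4], [547.3, -119.2], [532.3, 136.1]]
knob
[207.2 188.3] 60 [453.5  77.9 100. ] rect [[454.1, 100.6], [476.6, 79.5], [455.0, 56.8], [432.6, 77.9]]
carrier
[149.9 187. ] 1442 [460.3 307.4  26. ] rect [[391.4, 417.1], [561.7, 403.7], [539.7, 223.3], [369.8, 239.3]]
```

View pics/crop1.png

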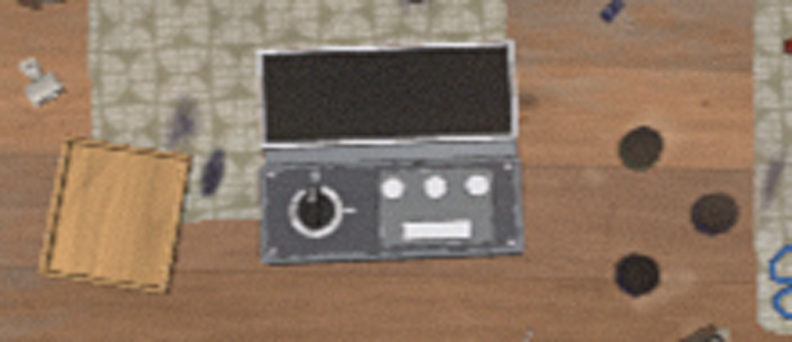

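Fixed crop positions: the pots are at (640,148), (714,213) and (637,274), the carrier's outer corners at (65,138), (190,155), (168,292) and (42,272), and the knob skirt's centre at (316,210). I'll compute their world positions and start the approach.

Run:
```python
from m import *
c=cam("top"); P=lambda x,y,z:onz(c,120+x/3.6,130+y/3.6,z)
for n,x,y,z in[("A",640,148,51),("B",714,213,51),("C",637,274,51),("knob",316,210,76),("c1",65,138,26),("c2",190,155,26),("c3",168,292,26),("c4",42,272,26)]: print(n,P(x,y,z))
```

```text
A [ 531.2 -260.2   51. ]
B [ 463.5 -339.1   51. ]
C [ 397.3 -257.8   51. ]
knob [455.5  78.6  76. ]
c1 [531.9 356.8  26. ]
c2 [516.4 221.9  26. ]
c3 [369.1 238.4  26. ]
c4 [387.5 372.8  26. ]
```

>>> {"method": "jog_arm", "body": {"rows": [[[26,-40,0],[0,0,0],1],[[26,-40,0],[0,0,0],1],[[26,-40,0],[0,0,0],1],[[26,-40,0],[0,0,0],1],[[26,-40,0],[0,0,0],1]]}}

```text
time: 0.7
position: [319.5, 394.1, 231.3]
tool_rot: [[-0.953, 0.302, 0.0], [0.302, 0.953, 0.0], [-0.0, 0.0, -1.0]]
ft_force: [0.6, -0.2, -0.1]
width: 85.6
grip_force: 0.0
```

>>> {"method": "jog_arm", "body": {"rows": [[[26,-40,0],[0,0,0],1],[[26,-40,0],[0,0,0],1],[[26,-40,0],[0,0,0],1],[[26,-40,0],[0,0,0],1],[[26,-40,0],[0,0,0],1]]}}

```text
time: 1.2
position: [449.6, 194.1, 231.4]
tool_rot: [[-0.953, 0.302, 0.0], [0.302, 0.953, 0.0], [-0.0, 0.0, -1.0]]
ft_force: [0.6, 0.5, -0.2]
width: 85.4
grip_force: 0.0
```

>>> {"method": "jog_arm", "body": {"rows": [[[8,-45,0],[0,0,0],1],[[8,-45,0],[0,0,0],1],[[8,-45,0],[0,0,0],1],[[8,-45,0],[0,0,0],1],[[8,-45,0],[0,0,0],1]]}}

```text
time: 1.7
position: [488.8, -31.0, 231.4]
tool_rot: [[-0.953, 0.302, 0.0], [0.302, 0.953, 0.0], [-0.0, 0.0, -1.0]]
ft_force: [0.8, 0.9, 0.0]
width: 85.6
grip_force: 0.0
```

>>> {"method": "jog_arm", "body": {"rows": [[[9,-45,-20],[0,0,0],1],[[9,-46,-20],[0,0,0],1],[[8,-46,-20],[0,0,0],1],[[8,-46,-20],[0,0,0],1],[[8,-46,-20],[0,0,0],1]]}}

```text
time: 2.2
position: [530.3, -257.0, 131.7]
tool_rot: [[-0.953, 0.302, 0.0], [0.302, 0.953, 0.0], [0.0, 0.0, -1.0]]
ft_force: [1.1, -0.4, 0.3]
width: 85.4
grip_force: 0.0
```

Run:
```python
from m import *
c=cam("top"); f=c["frame"]; g=f.max(2)
print(env.get_obs()["joint_pos"].round(2))
for t in (75,90,105):
  for ct,a,r in blobs(g<t,(285,160,328,222),30): print(t,ct.round(1),a,onz(c,*ct,51))
w=cam("wrist"); cv2.imwrite("pics/w1.png",w["frame"]); 
for p in [(531,-260,51),(463,-339,51),(397,-258,51)]: print(proj(w,p))
```

```text
[ 0.53  0.79 -0.26  1.76  0.32  0.64  1.34]
75 [306.6 187.7] 1311 [ 468.1 -294.3   51. ]
90 [309.9 188. ] 1792 [ 467.2 -306.9   51. ]
105 [307.7 190.3] 2289 [ 458.2 -298.4   51. ]
(np.float64(277.77659124597676), np.float64(206.11347038644192))
(np.float64(132.45832550026185), np.float64(147.92200797337983))
(np.float64(212.17807708276638), np.float64(-2.1892702312407266))
```

View pics/w1.png

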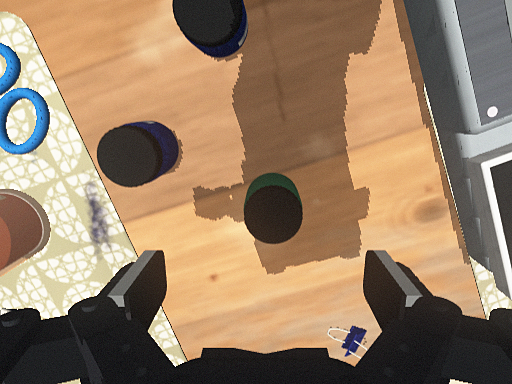

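The wrist view shows pot A's lid at (273,214), B at (130,155) and C at (210,12). All are upright, and A sits at about (533,-263). Now I descend and grip.

>>> {"method": "jog_arm", "body": {"rows": [[[2,-6,-30],[0,0,0],1],[[0,0,-40],[0,0,0],1],[[0,0,-35],[0,0,0],1],[[0,0,-13],[0,0,0],1],[[0,0,0],[0,0,0],0.3]], "force": 40}}

```text
time: 2.8
position: [531.1, -260.1, 13.2]
tool_rot: [[-0.954, 0.301, -0.003], [0.301, 0.954, 0.001], [0.004, 0.0, -1.0]]
ft_force: [-0.8, -0.6, -0.2]
width: 73.4
grip_force: 0.0
```

>>> {"method": "jog_arm", "body": {"rows": [[[0,0,0],[0,0,0],0],[[0,0,0],[0,0,0],0],[[0,0,0],[0,0,0],0],[[0,0,0],[0,0,0],0],[[0,0,0],[0,0,0],0]]}}

```text
time: 3.3
position: [533.6, -261.7, 16.8]
tool_rot: [[-0.953, 0.302, 0.003], [0.302, 0.953, -0.001], [-0.004, -0.0, -1.0]]
ft_force: [-1.1, 0.2, 7.1]
width: 42.8
grip_force: 40.8
```

>>> {"method": "jog_arm", "body": {"rows": [[[0,0,30],[0,0,0],0],[[0,0,40],[0,0,0],0],[[5,10,40],[0,0,0],0],[[10,30,20],[0,0,0],0],[[10,40,0],[0,0,0],0]]}}

```text
time: 3.8
position: [559.7, -183.8, 149.2]
tool_rot: [[-0.952, 0.307, 0.009], [0.307, 0.952, -0.004], [-0.009, -0.001, -1.0]]
ft_force: [-0.1, -0.3, -1.7]
width: 42.7
grip_force: 41.0
```

>>> {"method": "jog_arm", "body": {"rows": [[[10,40,0],[0,0,0],0],[[10,40,0],[0,0,0],0],[[11,34,0],[0,0,0],0],[[0,0,0],[0,0,0],0],[[0,0,0],[0,0,0],0]]}}

```text
time: 4.3
position: [588.4, -65.9, 145.4]
tool_rot: [[-0.954, 0.3, 0.001], [0.3, 0.954, 0.0], [-0.001, 0.0, -1.0]]
ft_force: [-0.1, -0.4, -0.5]
width: 42.3
grip_force: 41.0
```

Run:
```python
from m import *
w=cam("wrist"); cv2.imwrite("pics/w2.png",w["frame"]); print(env.get_obs()["position"])
```

```text
[587.97086034 -67.86184077 145.19769837]
```

View pics/w2.png

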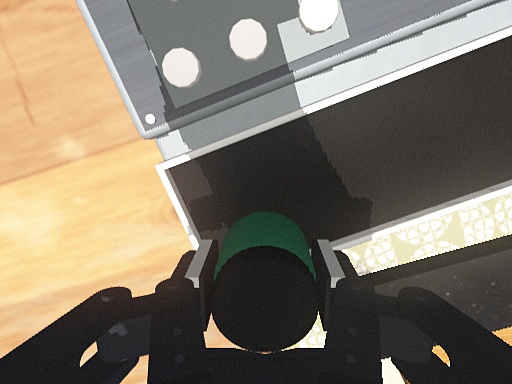

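The wrist view shows the pot held upright over the tray's right end, centred between the pads at (265,290). Next I lower it.

>>> {"method": "jog_arm", "body": {"rows": [[[0,0,-30],[0,0,0],0],[[0,0,-25],[0,0,0],0],[[0,0,-12],[0,0,0],0],[[0,0,-4],[0,0,0],0],[[0,0,0],[0,0,0],0]]}}

```text
time: 4.85
position: [588.2, -67.9, 73.7]
tool_rot: [[-0.953, 0.303, -0.0], [0.303, 0.953, -0.0], [0.0, -0.0, -1.0]]
ft_force: [0.2, -0.0, -0.6]
width: 42.9
grip_force: 41.0
```

>>> {"method": "jog_arm", "body": {"rows": [[[0,0,-1],[0,0,0],0],[[0,0,-1],[0,0,0],0],[[0,0,-1],[0,0,0],0],[[0,0,0],[0,0,0],0],[[0,0,0],[0,0,0],0]]}}

```text
time: 5.35
position: [588.3, -67.0, 70.9]
tool_rot: [[-0.953, 0.302, 0.0], [0.302, 0.953, 0.0], [-0.0, 0.0, -1.0]]
ft_force: [-0.0, -0.2, -1.3]
width: 42.5
grip_force: 41.0
```

>>> {"method": "jog_arm", "body": {"rows": [[[0,0,-1],[0,0,0],0],[[0,0,-1],[0,0,0],0],[[0,0,0],[0,0,0],0],[[0,0,0],[0,0,0],0]]}}

```text
time: 5.75
position: [588.3, -67.0, 70.6]
tool_rot: [[-0.953, 0.302, 0.001], [0.302, 0.953, -0.0], [-0.001, -0.0, -1.0]]
ft_force: [-3.8, 1.0, 14.8]
width: 42.6
grip_force: 42.7
```

>>> {"method": "jog_arm", "body": {"rows": [[[0,0,1],[0,0,0],0.75],[[0,0,0],[0,0,0],0.75],[[0,0,0],[0,0,0],0.75],[[0,0,30],[0,0,0],0.75],[[0,0,45],[0,0,0],1]]}}

```text
time: 6.25
position: [586.0, -67.0, 142.8]
tool_rot: [[-0.953, 0.302, -0.007], [0.302, 0.953, 0.0], [0.006, -0.002, -1.0]]
ft_force: [1.0, -0.3, -0.3]
width: 76.4
grip_force: 0.0
```

>>> {"method": "jog_arm", "body": {"rows": [[[-31,-32,10],[0,0,0],1],[[-31,-33,0],[0,0,0],1],[[-31,-32,0],[0,0,0],1],[[-31,-33,0],[0,0,0],1],[[-31,-32,0],[0,0,0],1]]}}

```text
time: 6.75
position: [431.9, -230.3, 154.6]
tool_rot: [[-0.953, 0.302, 0.0], [0.302, 0.953, -0.0], [-0.0, -0.0, -1.0]]
ft_force: [0.4, -0.8, -0.7]
width: 85.0
grip_force: 0.0
```

>>> {"method": "jog_arm", "body": {"rows": [[[-31,-32,-20],[0,0,0],1],[[0,0,-10],[0,0,0],1],[[0,0,0],[0,0,0],1]]}}

```text
time: 7.05
position: [400.7, -261.6, 123.5]
tool_rot: [[-0.952, 0.305, -0.003], [0.305, 0.952, 0.001], [0.003, 0.0, -1.0]]
ft_force: [-0.9, 0.1, 0.3]
width: 85.3
grip_force: 0.0
```

Run:
```python
from m import *
w=cam("wrist"); f=w["frame"]; cv2.imwrite("pics/w3.png",f); p=env.get_obs()["position"];print(p)
for q in [(466,-341,51),(400,-261,51),p]: print(np.round(proj(w,q)))
for ct,a,r in blobs(f.max(2)<50,(0,0,512,384),800): print(ct.round(),a,onz(w,*ct,51))
```

```text
[ 402.47821418 -260.61783058  124.20058069]
[190. 319.]
[265. 207.]
[268. 258.]
[99. 67.] 2571 [ 284.9 -329.8   51. ]
[267. 205.] 2263 [ 399.1 -259.4   51. ]
[251. 346.] 30053 [ 502.9 -305.    51. ]
[185. 317.] 1488 [ 463.2 -343.7   51. ]
```

View pics/w3.png

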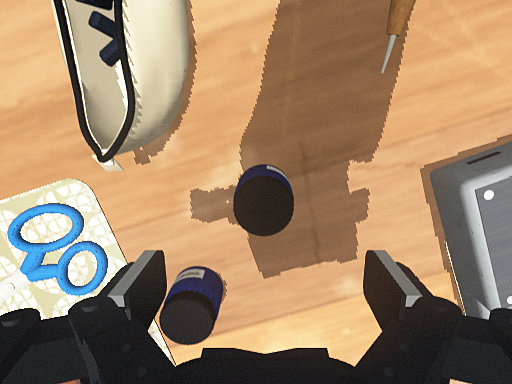

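The wrist view shows pot C at (265,203) upright under the gripper. Pot B is at (190,317) and clear of the fingers.

>>> {"method": "jog_arm", "body": {"rows": [[[-2,1,-30],[0,0,0],1],[[0,0,-40],[0,0,0],1],[[0,0,-30],[0,0,0],1],[[0,0,-10],[0,0,0],1],[[0,0,0],[0,0,0],0]], "force": 40}}

```text
time: 7.6
position: [401.1, -258.7, 14.0]
tool_rot: [[-0.954, 0.299, -0.001], [0.299, 0.954, 0.001], [0.001, 0.001, -1.0]]
ft_force: [-0.0, 0.3, 0.4]
width: 73.4
grip_force: 0.0
```

>>> {"method": "jog_arm", "body": {"rows": [[[0,0,0],[0,0,0],0],[[0,0,0],[0,0,0],0],[[0,0,0],[0,0,0],0],[[0,0,0],[0,0,0],0],[[0,0,0],[0,0,0],0]]}}

```text
time: 8.1
position: [401.2, -260.5, 16.3]
tool_rot: [[-0.953, 0.302, 0.003], [0.302, 0.953, -0.001], [-0.003, -0.0, -1.0]]
ft_force: [1.3, 0.8, 7.2]
width: 42.7
grip_force: 40.3
```

>>> {"method": "jog_arm", "body": {"rows": [[[0,0,30],[0,0,0],0],[[0,0,40],[0,0,0],0],[[0,0,40],[0,0,0],0],[[0,0,20],[0,0,0],0],[[0,0,0],[0,0,0],0]]}}

```text
time: 8.6
position: [401.8, -261.3, 148.3]
tool_rot: [[-0.953, 0.303, 0.007], [0.303, 0.953, -0.003], [-0.007, -0.001, -1.0]]
ft_force: [0.2, -0.3, -1.2]
width: 42.9
grip_force: 41.0
```

>>> {"method": "jog_arm", "body": {"rows": [[[23,34,0],[0,0,0],0],[[23,34,0],[0,0,0],0],[[23,34,0],[0,0,0],0],[[23,34,0],[0,0,0],0],[[23,34,0],[0,0,0],0]]}}

```text
time: 9.1
position: [515.3, -88.8, 144.2]
tool_rot: [[-0.953, 0.302, -0.001], [0.302, 0.953, -0.0], [0.001, -0.001, -1.0]]
ft_force: [1.4, -0.0, -0.8]
width: 43.0
grip_force: 41.1
```

>>> {"method": "jog_arm", "body": {"rows": [[[23,34,0],[0,0,0],0],[[23,34,0],[0,0,0],0],[[23,34,0],[0,0,0],0],[[0,0,-20],[0,0,0],0],[[0,0,-20],[0,0,0],0]]}}

```text
time: 9.6
position: [584.7, 13.9, 104.0]
tool_rot: [[-0.954, 0.299, 0.001], [0.299, 0.954, 0.001], [-0.001, 0.001, -1.0]]
ft_force: [-0.5, -1.3, -1.0]
width: 42.4
grip_force: 41.1
```

>>> {"method": "jog_arm", "body": {"rows": [[[0,0,-20],[0,0,0],0],[[0,0,-10],[0,0,0],0],[[0,0,-4],[0,0,0],0],[[0,0,0],[0,0,0],0],[[0,0,0],[0,0,0],0]]}}

```text
time: 10.1
position: [584.5, 11.8, 71.1]
tool_rot: [[-0.953, 0.302, 0.001], [0.302, 0.953, 0.0], [-0.001, 0.0, -1.0]]
ft_force: [0.9, -0.5, -0.6]
width: 42.8
grip_force: 41.1
```

>>> {"method": "jog_arm", "body": {"rows": [[[0,0,-1],[0,0,0],0],[[0,0,-0.5],[0,0,0],0],[[0,0,0],[0,0,0],0.7],[[0,0,0],[0,0,0],0.7],[[0,0,0],[0,0,0],0.7]]}}

```text
time: 10.6
position: [584.2, 11.9, 69.1]
tool_rot: [[-0.953, 0.302, 0.0], [0.302, 0.953, 0.0], [-0.0, 0.0, -1.0]]
ft_force: [0.0, -0.7, 0.3]
width: 60.0
grip_force: 0.0
```

>>> {"method": "jog_arm", "body": {"rows": [[[0,0,30],[0,0,0],0.7],[[0,0,45],[0,0,0],0.7],[[-12,-40,15],[0,0,0],1],[[-14,-45,0],[0,0,0],1],[[-14,-45,0],[0,0,0],1]]}}

```text
time: 11.1
position: [544.3, -119.3, 160.0]
tool_rot: [[-0.954, 0.301, 0.002], [0.301, 0.954, -0.0], [-0.002, 0.0, -1.0]]
ft_force: [0.5, -0.9, -0.5]
width: 85.3
grip_force: 0.0
```

>>> {"method": "jog_arm", "body": {"rows": [[[-14,-45,0],[0,0,0],1],[[-14,-45,0],[0,0,0],1],[[-16,-44,0],[0,0,0],1],[[-16,-44,0],[0,0,0],1],[[-18,-45,-10],[0,0,0],1]]}}

```text
time: 11.6
position: [466.5, -343.1, 150.1]
tool_rot: [[-0.953, 0.302, 0.003], [0.302, 0.953, -0.001], [-0.003, -0.0, -1.0]]
ft_force: [1.6, -0.8, 0.9]
width: 85.5
grip_force: 0.0
```

>>> {"method": "jog_arm", "body": {"rows": [[[0,0,-20],[0,0,0],1],[[0,0,0],[0,0,0],1]]}}

```text
time: 11.8
position: [463.4, -342.1, 127.0]
tool_rot: [[-0.952, 0.306, -0.004], [0.306, 0.952, 0.002], [0.005, 0.001, -1.0]]
ft_force: [0.9, 2.1, 0.4]
width: 85.5
grip_force: 0.0
```

Run:
```python
from m import *
w=cam("wrist"); f=w["frame"]; cv2.imwrite("pics/w4.png",f); p=env.get_obs()["position"];print(p)
for q in [(466,-341,51),p]: print(np.round(proj(w,q)))
for ct,a,r in blobs(f.max(2)<50,(0,0,512,384),800): print(ct.round(),a,onz(w,*ct,51))
c=cam("top"); f=c["frame"]; cv2.imwrite("pics/t4.png",cv2.resize(f[120:235,140:340],None,fx=3,fy=3))
```

```text
[ 465.38574169 -340.34386493  128.26431758]
[268. 210.]
[270. 259.]
[263. 210.] 2798 [ 465.3 -343.8   51. ]
[251. 345.] 31368 [ 566.7 -386.3   51. ]
```

View pics/w4.png

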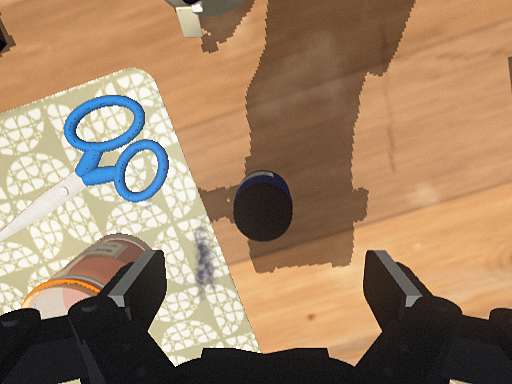

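The wrist view shows pot B at (263,205) upright under the gripper, with the scissors and jar clear of the fingers.

>>> {"method": "jog_arm", "body": {"rows": [[[0,-2,-30],[0,0,0],1],[[0,0,-40],[0,0,0],1],[[0,0,-34],[0,0,0],1],[[0,0,-10],[0,0,0],1],[[0,0,0],[0,0,0],0]], "force": 40}}

```text
time: 12.4
position: [466.9, -341.3, 14.9]
tool_rot: [[-0.954, 0.299, -0.001], [0.299, 0.954, 0.001], [0.001, 0.001, -1.0]]
ft_force: [0.0, -0.0, -0.1]
width: 73.1
grip_force: 0.0
```

>>> {"method": "jog_arm", "body": {"rows": [[[0,0,0],[0,0,0],0],[[0,0,0],[0,0,0],0],[[0,0,0],[0,0,0],0],[[0,0,0],[0,0,0],0],[[0,0,0],[0,0,0],0]]}}

```text
time: 12.9
position: [467.7, -343.6, 17.4]
tool_rot: [[-0.953, 0.302, 0.004], [0.302, 0.953, -0.002], [-0.004, -0.001, -1.0]]
ft_force: [0.5, 0.0, 6.2]
width: 43.0
grip_force: 40.4
```

>>> {"method": "jog_arm", "body": {"rows": [[[0,0,30],[0,0,0],0],[[0,0,40],[0,0,0],0],[[0,0,40],[0,0,0],0],[[0,10,40],[0,0,0],0],[[0,20,5],[0,0,0],0]]}}

```text
time: 13.4
position: [469.0, -316.3, 176.2]
tool_rot: [[-0.952, 0.306, 0.01], [0.306, 0.952, -0.007], [-0.012, -0.003, -1.0]]
ft_force: [-0.2, -0.5, -0.6]
width: 42.7
grip_force: 40.9
```

View pics/t4.png

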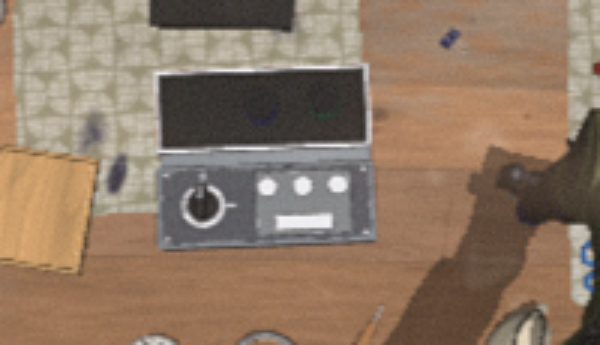

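The top view shows the two pots standing in the tray at crop positions (322,100) and (262,105). The third now goes to the left slot.

>>> {"method": "jog_arm", "body": {"rows": [[[12,45,0],[0,0,0],0],[[12,45,0],[0,0,0],0],[[12,45,0],[0,0,0],0],[[12,45,0],[0,0,0],0],[[12,45,0],[0,0,0],0]]}}

```text
time: 13.9
position: [526.8, -86.4, 171.5]
tool_rot: [[-0.953, 0.302, 0.002], [0.302, 0.953, -0.0], [-0.002, 0.0, -1.0]]
ft_force: [0.8, -0.3, -0.1]
width: 42.5
grip_force: 40.9
```

>>> {"method": "jog_arm", "body": {"rows": [[[13,45,0],[0,0,0],0],[[13,45,0],[0,0,0],0],[[13,45,0],[0,0,0],0],[[13,45,0],[0,0,0],0],[[0,0,-30],[0,0,0],0]]}}

```text
time: 14.4
position: [583.3, 103.9, 145.0]
tool_rot: [[-0.956, 0.292, 0.014], [0.292, 0.956, 0.011], [-0.01, 0.015, -1.0]]
ft_force: [-0.3, 1.3, -0.7]
width: 42.7
grip_force: 40.9
```

>>> {"method": "jog_arm", "body": {"rows": [[[0,0,-40],[0,0,0],0],[[0,0,-18],[0,0,0],0],[[0,0,-8],[0,0,0],0],[[0,0,0],[0,0,0],0],[[0,0,0],[0,0,0],0]]}}

```text
time: 14.9
position: [579.2, 92.1, 75.6]
tool_rot: [[-0.953, 0.302, 0.002], [0.302, 0.953, 0.001], [-0.002, 0.001, -1.0]]
ft_force: [-0.7, -0.6, -0.7]
width: 42.5
grip_force: 40.9
```

>>> {"method": "jog_arm", "body": {"rows": [[[0,0,-4],[0,0,0],0],[[0,0,-1],[0,0,0],0],[[0,0,-0.5],[0,0,0],0],[[0,0,0],[0,0,0],0],[[0,0,0],[0,0,0],0.7]]}}

```text
time: 15.4
position: [579.2, 92.1, 70.2]
tool_rot: [[-0.953, 0.302, 0.003], [0.302, 0.953, 0.001], [-0.002, 0.002, -1.0]]
ft_force: [0.1, -0.4, 0.4]
width: 56.1
grip_force: 0.0
```

>>> {"method": "jog_arm", "body": {"rows": [[[0,0,0],[0,0,0],0.7],[[0,0,0],[0,0,0],0.7],[[0,0,30],[0,0,0],0.7],[[0,0,45],[0,0,0],0.7],[[-20,0,25],[0,0,0.12],0.7]]}}

```text
time: 15.9
position: [561.8, 92.4, 171.4]
tool_rot: [[-0.983, 0.185, 0.007], [0.185, 0.983, 0.002], [-0.007, 0.003, -1.0]]
ft_force: [-0.2, -0.2, -0.0]
width: 59.8
grip_force: 0.0
```

>>> {"method": "jog_arm", "body": {"rows": [[[-35,-4,0],[0,0,0.12],0.7],[[-35,-4,0],[0,0,0.12],0.7],[[-34,-5,0],[0,0,0],0.7],[[0,0,0],[0,0,0],0.7],[[0,0,0],[0,0,0],0.7]]}}

```text
time: 16.4
position: [454.1, 78.8, 168.9]
tool_rot: [[-0.999, -0.053, 0.0], [-0.053, 0.999, 0.0], [-0.0, -0.0, -1.0]]
ft_force: [0.7, 0.6, 0.2]
width: 59.9
grip_force: 0.0
```

Run:
```python
from m import *
w=cam("wrist"); f=w["frame"]; cv2.imwrite("pics/w5.png",f); o=env.get_obs(); p=o["position"];print(p,o["joint_pos"].round(2))
for q in [(455.5,78.6,76),(455.5,78.6,108),p]: print(np.round(proj(w,q)))
```

```text
[455.24057796  79.21945753 168.8784156 ] [-0.07  0.6  -0.32  2.11  0.38  0.49  0.95]
[265. 202.]
[265. 216.]
[266. 258.]
```

View pics/w5.png

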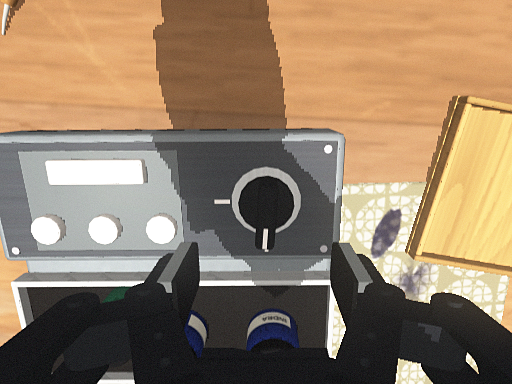

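The wrist view shows the knob skirt centred at (266,200) with its white line at (265,238) toward the tray, and the bar aligned with the jaws. I'll descend and grip.

>>> {"method": "jog_arm", "body": {"rows": [[[0,0,-30],[0,0,0],0.7],[[0,0,-35],[0,0,0],0.7],[[0,0,-18],[0,0,0],0.7],[[0,0,-4],[0,0,0],0.7],[[0,0,0],[0,0,0],0]], "force": 50}}

```text
time: 16.95
position: [455.0, 79.3, 81.2]
tool_rot: [[-0.999, -0.053, 0.0], [-0.053, 0.999, 0.0], [-0.0, 0.0, -1.0]]
ft_force: [-0.4, -0.3, 0.5]
width: 46.8
grip_force: 0.0
```

>>> {"method": "jog_arm", "body": {"rows": [[[0,0,0],[0,0,0],0],[[0,0,0],[0,0,0],0],[[0,0,0],[0,0,0],0],[[0,0,0],[0,0,0],0],[[0,0,0],[0,0,0],0]]}}

```text
time: 17.45
position: [454.9, 79.7, 82.7]
tool_rot: [[-0.999, -0.054, 0.002], [-0.054, 0.999, 0.002], [-0.002, 0.001, -1.0]]
ft_force: [-0.6, 1.4, 5.8]
width: 12.1
grip_force: 50.8
```

>>> {"method": "jog_arm", "body": {"rows": [[[0,0,0],[0,0,0],0],[[0,0,0],[0,0,0],0]]}}

```text
time: 17.65
position: [454.8, 79.7, 82.7]
tool_rot: [[-0.999, -0.054, 0.002], [-0.054, 0.999, 0.002], [-0.002, 0.001, -1.0]]
ft_force: [-1.8, 1.0, 6.1]
width: 11.9
grip_force: 50.8
```

>>> {"method": "jog_arm", "body": {"rows": [[[0,0,3],[0,0,0],0],[[0,0,3],[0,0,0],0],[[0,0,3],[0,0,0],0],[[0,0,3],[0,0,0],0],[[0,0,2],[0,0,0],0]]}}

```text
time: 18.15
position: [454.8, 79.6, 95.3]
tool_rot: [[-0.999, -0.054, 0.001], [-0.054, 0.999, 0.002], [-0.001, 0.002, -1.0]]
ft_force: [5.8, 3.4, -37.2]
width: 12.5
grip_force: 48.5
```

>>> {"method": "jog_arm", "body": {"rows": [[[0,0,0],[0,0,0],0],[[0,0,0],[0,0,0],0]]}}

```text
time: 18.35
position: [454.8, 79.7, 95.0]
tool_rot: [[-0.999, -0.054, 0.0], [-0.054, 0.999, 0.002], [-0.001, 0.002, -1.0]]
ft_force: [3.5, 3.7, -13.7]
width: 12.2
grip_force: 51.8
```

>>> {"method": "jog_arm", "body": {"rows": [[[0,0,-0.5],[0,0,-0.12],0],[[0,0,0],[0,0,-0.14],0],[[0,0,0],[0,0,-0.14],0],[[0,0,0],[0,0,-0.14],0],[[0,0,0],[0,0,-0.14],0]]}}

```text
time: 18.85
position: [455.3, 81.3, 94.9]
tool_rot: [[-0.808, 0.589, 0.002], [0.589, 0.808, 0.003], [0.0, 0.004, -1.0]]
ft_force: [3.1, 8.0, -10.1]
width: 12.2
grip_force: 52.4
```

>>> {"method": "jog_arm", "body": {"rows": [[[0,0,0],[0,0,-0.14],0],[[0,0,0],[0,0,-0.14],0],[[0,0,0],[0,0,-0.14],0],[[0,0,0],[0,0,-0.14],0],[[0,0,0],[0,0,-0.14],0]]}}

```text
time: 19.35
position: [456.8, 82.4, 95.0]
tool_rot: [[-0.24, 0.971, 0.005], [0.971, 0.24, 0.004], [0.003, 0.006, -1.0]]
ft_force: [5.5, 9.7, -12.3]
width: 12.0
grip_force: 52.0
```

>>> {"method": "jog_arm", "body": {"rows": [[[0,0,0],[0,0,-0.1],0],[[0,0,0],[0,0,-0.04],0],[[0,0,0],[0,0,-0.03],0],[[0,0,0],[0,0,-0.03],0],[[0,0,0],[0,0,0],0]]}}

```text
time: 19.85
position: [457.3, 82.5, 95.0]
tool_rot: [[-0.047, 0.999, 0.005], [0.999, 0.047, 0.004], [0.004, 0.005, -1.0]]
ft_force: [6.6, 9.3, -13.0]
width: 11.9
grip_force: 52.0
```

Run:
```python
from m import *
o=env.get_obs(); R=o["tool_rot"]; print(o["position"],np.arctan2(R[0,1]*-1,R[1,1]),o["moment"],o["ft_force"],o["joint_pos"].round(2))
```

```text
[457.27380763  82.46623339  94.97448992] -1.5240963161931955 [ 2.02926321 -1.33762475  0.03508232] [  6.55427041   9.25412844 -13.04500671] [-0.32  0.74  0.08  2.17 -0.24  0.23  0.01]
```

>>> {"method": "jog_arm", "body": {"rows": [[[1,1.5,0],[0,0,-0.02],0],[[0,0,0],[0,0,-0.02],0],[[0,0,0],[0,0,-0.02],0],[[0,0,0],[0,0,-0.02],0],[[0,0,0],[0,0,0],0]]}}

```text
time: 20.35
position: [457.5, 82.7, 95.0]
tool_rot: [[0.03, 1.0, 0.004], [1.0, -0.03, 0.002], [0.002, 0.004, -1.0]]
ft_force: [5.5, 5.2, -10.5]
width: 12.0
grip_force: 54.2
```

Run:
```python
from m import *
o=env.get_obs(); R=o["tool_rot"]; print(o["position"],np.arctan2(R[0,1]*-1,R[1,1]),o["moment"],o["ft_force"],o["joint_pos"].round(2))
```

```text
[457.45102852  82.66289684  94.9657857 ] -1.6004065764522537 [ 1.17753837 -1.18737363  1.00556565] [  5.46465768   5.22443724 -10.5486027 ] [-0.33  0.74  0.09  2.17 -0.27  0.24 -0.03]
```

>>> {"method": "jog_arm", "body": {"rows": [[[0,0,-3],[0,0,0.01],0],[[0,0,-3],[0,0,0],0],[[0,0,-3],[0,0,0],0],[[0,0,-3],[0,0,0],0],[[0,0,-2],[0,0,0],0]]}}

```text
time: 20.85
position: [457.6, 82.7, 82.4]
tool_rot: [[0.02, 1.0, 0.005], [1.0, -0.02, 0.003], [0.003, 0.005, -1.0]]
ft_force: [0.7, 6.2, 33.5]
width: 11.8
grip_force: 59.7
```

>>> {"method": "jog_arm", "body": {"rows": [[[0,0,-1],[0,0,0],0],[[0,0,0],[0,0,0],0]]}}

```text
time: 21.05
position: [457.5, 82.7, 82.5]
tool_rot: [[0.02, 1.0, 0.006], [1.0, -0.02, 0.004], [0.004, 0.005, -1.0]]
ft_force: [0.8, 5.9, 21.4]
width: 11.9
grip_force: 58.0
```

>>> {"method": "jog_arm", "body": {"rows": [[[0,0,1.5],[0,0,0],0.4],[[0,0,0],[0,0,0],0.4],[[0,0,0],[0,0,0],0.4],[[0,0,20],[0,0,0],0.4],[[0,0,40],[0,0,0],0.4]]}}

```text
time: 21.55
position: [452.8, 79.5, 140.2]
tool_rot: [[0.027, 1.0, -0.007], [1.0, -0.027, -0.002], [-0.002, -0.007, -1.0]]
ft_force: [1.1, 0.0, 0.2]
width: 34.5
grip_force: 0.0
```

>>> {"method": "jog_arm", "body": {"rows": [[[0,0,20],[0,0,0],0.4],[[6,-20,0],[0,0,0],0],[[7,-20,0],[0,0,0],0],[[6,-20,0],[0,0,0],0],[[6,-19,0],[0,0,0],0]]}}

```text
time: 22.05
position: [479.4, -0.0, 161.3]
tool_rot: [[0.027, 1.0, -0.002], [1.0, -0.027, -0.001], [-0.001, -0.002, -1.0]]
ft_force: [-0.0, -0.0, -0.1]
width: -0.4
grip_force: 0.0
```

>>> {"method": "jog_arm", "body": {"rows": [[[0,0,0],[0,0,0],0],[[0,0,0],[0,0,0],0],[[0,0,0],[0,0,0],0]]}}

```text
time: 22.35
position: [479.4, 2.5, 161.4]
tool_rot: [[0.025, 1.0, -0.001], [1.0, -0.025, 0.001], [0.001, -0.001, -1.0]]
ft_force: [-0.9, -0.5, 0.1]
width: 0.2
grip_force: 0.0
```

Run:
```python
from m import *
w=cam("wrist"); f=w["frame"]; c=cam("top"); o=env.get_obs(); print(o["position"],o["width"])
s=cam("scene"); t=s["frame"][120:260,150:330]
t=cv2.resize(t,(494,384))
for n,q in dict(l=(482,3,74),m=(484.5,-41,74),r=(487,-86,74),b=(439.5,-45,74),t=o["position"]).items(): print(n,np.round(proj(w,q)))
for ct,a,r in blobs(f.min(2)>185,(0,0,512,384),300): print(ct.round(),a,onz(w,*ct,74))
g=np.hstack([f,t]); cv2.imwrite("pics/w6.png",cv2.resize(g,None,fx=0.79,fy=0.79))
```

```text
[479.67386583   2.57544762 161.47961388] -0.16595832214470682
l [268. 201.]
m [272. 257.]
r [276. 309.]
b [213. 263.]
t [264. 255.]
[ 8. 30.] 707 [321.1 118.9  74. ]
[198.   5.] 626 [441.7 130.3  74. ]
[297.  54.] 349 [503.2 100.8  74. ]
[315.  54.] 2287 [514.2 100.3  74. ]
[333.  54.] 735 [526.1 100.   74. ]
[486. 152.] 6062 [633.2  34.5  74. ]
[256.  76.] 612 [476.5  87.7  74. ]
[507. 110.] 313 [643.   62.4  74. ]
[269. 205.] 661 [4.83e+02 4.00e-01 7.40e+01]
[185. 244.] 304 [419.9 -28.4  74. ]
[221. 245.] 2965 [446.7 -30.4  74. ]
[502. 238.] 689 [655.1 -29.2  74. ]
[323. 257.] 1211 [522.7 -41.8  74. ]
```

View pics/w6.png

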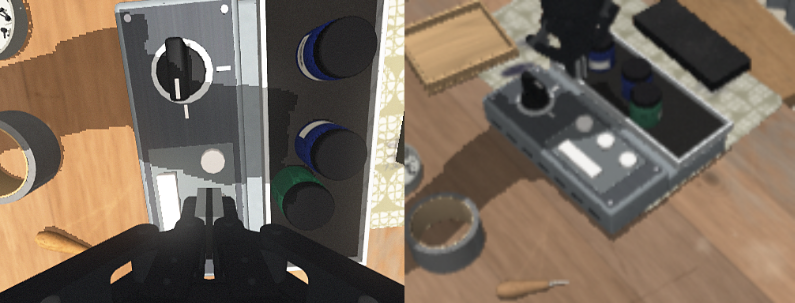

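The wrist view shows the knob line pointing down in the image, at the keys, so the dial is at its stop. All three pots stand in the tray. The green one has been nudged toward the middle pot, lid near (301,195), but is still upright. The left key is at (212,160). Pressing it now.

>>> {"method": "jog_arm", "body": {"rows": [[[2.5,-1,-30],[0,0,0],0],[[0,0,-35],[0,0,0],0],[[0,0,-17],[0,0,0],0],[[0,0,0],[0,0,0],0],[[0,0,0],[0,0,0],0]]}}

```text
time: 23.0
position: [482.7, 0.7, 79.9]
tool_rot: [[0.025, 1.0, -0.0], [1.0, -0.025, 0.0], [0.0, -0.0, -1.0]]
ft_force: [0.9, 0.5, 0.3]
width: -0.1
grip_force: 0.0
```

>>> {"method": "jog_arm", "body": {"rows": [[[0,0,-3],[0,0,0],0],[[0,0,-3],[0,0,0],0],[[0,0,-3],[0,0,0],0],[[0,0,-2],[0,0,0],0],[[0,0,0],[0,0,0],0]]}}

```text
time: 23.5
position: [483.4, 0.6, 68.8]
tool_rot: [[0.026, 1.0, 0.002], [1.0, -0.026, 0.0], [0.0, 0.002, -1.0]]
ft_force: [1.5, 0.5, 3.9]
width: 0.1
grip_force: 1.7
```

>>> {"method": "jog_arm", "body": {"rows": [[[0,0,-1],[0,0,0],0],[[0,0,-1],[0,0,0],0],[[0,0,0],[0,0,0],0],[[0,0,0],[0,0,0],0]]}}

```text
time: 23.9
position: [483.4, 0.5, 67.7]
tool_rot: [[0.026, 1.0, 0.002], [1.0, -0.026, 0.0], [0.0, 0.002, -1.0]]
ft_force: [-0.2, 0.9, 12.8]
width: 0.1
grip_force: 6.6
```

>>> {"method": "jog_arm", "body": {"rows": [[[0,0,7],[0,0,0],0],[[0,0,15],[0,0,0],0],[[2,-30,0],[0,0,0],0],[[1.5,-30,0],[0,0,0],0],[[1.5,-28.5,0],[0,0,0],0]]}}

```text
time: 24.4
position: [486.9, -89.2, 88.6]
tool_rot: [[0.026, 1.0, -0.002], [1.0, -0.026, -0.0], [-0.0, -0.002, -1.0]]
ft_force: [-0.1, 0.4, 0.6]
width: 0.2
grip_force: 0.0
```

>>> {"method": "jog_arm", "body": {"rows": [[[0,0,0],[0,0,0],0],[[0,0,-12],[0,0,0],0],[[0,0,-4],[0,0,0],0],[[0,0,-3],[0,0,0],0],[[0,0,-3],[0,0,0],0]]}}

```text
time: 24.9
position: [487.0, -87.0, 67.0]
tool_rot: [[0.025, 1.0, -0.001], [1.0, -0.025, 0.001], [0.001, -0.001, -1.0]]
ft_force: [-5.2, 2.2, 39.9]
width: -0.4
grip_force: 19.8
```

>>> {"method": "jog_arm", "body": {"rows": [[[0,0,-0.5],[0,0,0],0],[[0,0,0],[0,0,0],0]]}}

```text
time: 25.1
position: [487.0, -87.0, 67.5]
tool_rot: [[0.025, 1.0, -0.001], [1.0, -0.025, 0.001], [0.001, -0.001, -1.0]]
ft_force: [-3.8, 0.5, 19.6]
width: -0.3
grip_force: 9.9
```

>>> {"method": "jog_arm", "body": {"rows": [[[0,0,7],[0,0,0],0],[[0,0,15],[0,0,0],0],[[-1.5,22,0],[0,0,0],0],[[-1,22,0],[0,0,0],0],[[0,0,0],[0,0,0],0]]}}

```text
time: 25.6
position: [484.9, -39.4, 87.9]
tool_rot: [[0.019, 1.0, -0.001], [1.0, -0.019, 0.003], [0.003, -0.001, -1.0]]
ft_force: [0.2, 0.6, 0.7]
width: 0.1
grip_force: 0.0
```

>>> {"method": "jog_arm", "body": {"rows": [[[0,0,-12],[0,0,0],0],[[0,0,-4],[0,0,0],0],[[0,0,-3],[0,0,0],0],[[0,0,-2],[0,0,0],0],[[0,0,0],[0,0,0],0]]}}

```text
time: 26.1
position: [485.0, -44.5, 67.7]
tool_rot: [[0.027, 1.0, 0.0], [1.0, -0.027, 0.0], [0.0, 0.0, -1.0]]
ft_force: [-0.6, 1.2, 10.5]
width: 0.2
grip_force: 5.1
```

>>> {"method": "jog_arm", "body": {"rows": [[[0,0,-0.5],[0,0,0],0],[[0,0,0],[0,0,0],0]]}}

```text
time: 26.3
position: [485.1, -44.5, 67.6]
tool_rot: [[0.027, 1.0, 0.001], [1.0, -0.027, 0.0], [0.0, 0.001, -1.0]]
ft_force: [-2.0, 1.3, 14.6]
width: -0.3
grip_force: 7.5
```

>>> {"method": "jog_arm", "body": {"rows": [[[0,0,7],[0,0,0],0],[[0,0,15],[0,0,0],0],[[-22,-1,0],[0,0,0],0],[[-23,-1.5,0],[0,0,0],0],[[0,0,0],[0,0,0],0]]}}

```text
time: 26.8
position: [435.5, -47.7, 88.6]
tool_rot: [[0.028, 1.0, -0.006], [1.0, -0.028, -0.0], [-0.001, -0.006, -1.0]]
ft_force: [0.4, -0.2, 0.1]
width: 0.2
grip_force: 0.0
```

>>> {"method": "jog_arm", "body": {"rows": [[[0,0,-12],[0,0,0],0],[[0,0,-4],[0,0,0],0],[[0,0,-3],[0,0,0],0],[[0,0,-2],[0,0,0],0],[[0,0,0],[0,0,0],0]]}}

```text
time: 27.3
position: [440.5, -47.2, 67.9]
tool_rot: [[0.027, 1.0, 0.001], [1.0, -0.027, -0.001], [-0.001, 0.001, -1.0]]
ft_force: [-0.5, -1.5, 4.3]
width: 0.3
grip_force: 1.9
```

>>> {"method": "jog_arm", "body": {"rows": [[[0,0,-0.5],[0,0,0],0],[[0,0,0],[0,0,0],0]]}}

```text
time: 27.5
position: [440.5, -47.2, 67.8]
tool_rot: [[0.027, 1.0, 0.001], [1.0, -0.027, -0.001], [-0.001, 0.001, -1.0]]
ft_force: [-0.5, -2.3, 7.6]
width: -0.0
grip_force: 4.1
```

>>> {"method": "jog_arm", "body": {"rows": [[[0,0,-0.7],[0,0,0],0],[[0,0,0],[0,0,0],0],[[0,0,13],[0,0,0],0],[[0,0,35],[0,0,0],0],[[0,0,35],[0,0,0],0.45]]}}

```text
time: 28.0
position: [439.7, -46.4, 150.1]
tool_rot: [[0.026, 1.0, -0.002], [1.0, -0.026, 0.0], [0.0, -0.002, -1.0]]
ft_force: [0.4, -0.4, -0.3]
width: 13.2
grip_force: 0.0
```

>>> {"method": "jog_arm", "body": {"rows": [[[4,32,0],[0,0,0],0.45],[[4,33,0],[0,0,0],0.45],[[4,32,0],[0,0,0],0.45],[[5,33,0],[0,0,0],0.45],[[0,0,0],[0,0,0],0.45]]}}

```text
time: 28.5
position: [458.0, 89.4, 149.4]
tool_rot: [[0.017, 1.0, 0.001], [1.0, -0.017, 0.004], [0.004, 0.001, -1.0]]
ft_force: [-0.4, 0.8, 0.0]
width: 38.6
grip_force: 0.0
```

>>> {"method": "jog_arm", "body": {"rows": [[[0,0,0],[0,0,0],0.45],[[0,0,0],[0,0,0],0.45]]}}

```text
time: 28.7
position: [456.8, 82.2, 149.5]
tool_rot: [[0.027, 1.0, -0.001], [1.0, -0.027, -0.001], [-0.001, -0.0, -1.0]]
ft_force: [-0.0, 0.1, 0.3]
width: 38.5
grip_force: 0.0
```

Run:
```python
from m import *
w=cam("wrist"); f=w["frame"]; o=env.get_obs(); p=o["position"]; print(p,o["width"])
print(np.round(proj(w,(457,82,76))),np.round(proj(w,p)))
t=cam("scene")["frame"][120:260,150:330]; t=cv2.resize(t,(494,384))
g=np.hstack([f,t]); cv2.imwrite("pics/w7.png",cv2.resize(g,None,fx=0.79,fy=0.79))
```

```text
[456.87362741  81.93116202 149.47385934] 38.721835433903536
[264. 208.] [263. 256.]
```

View pics/w7.png

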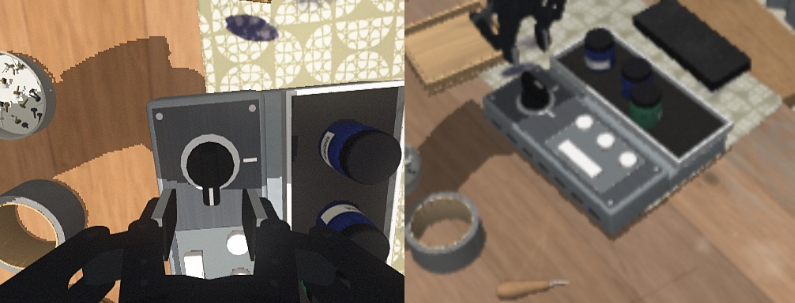

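The wrist view shows the knob between the jaws, skirt at (208,165), with its line toward the keys. The scene crop shows three upright pots. I'll grip, pull up and turn back.

>>> {"method": "jog_arm", "body": {"rows": [[[0,0,-30],[0,0,0],0.45],[[0,0,-28],[0,0,0],0.45],[[0,0,-10],[0,0,0],0.45],[[0,0,0],[0,0,0],0],[[0,0,0],[0,0,0],0]], "force": 50}}

```text
time: 29.3
position: [457.6, 82.9, 82.0]
tool_rot: [[0.026, 1.0, 0.001], [1.0, -0.026, -0.0], [-0.0, 0.001, -1.0]]
ft_force: [-1.2, -2.0, -2.5]
width: 12.5
grip_force: 50.7
```

>>> {"method": "jog_arm", "body": {"rows": [[[0,0,0],[0,0,0],0],[[0,0,0],[0,0,0],0],[[0,0,0],[0,0,0],0],[[0,0,0],[0,0,0],0]]}}

```text
time: 29.7
position: [457.6, 82.9, 82.0]
tool_rot: [[0.026, 1.0, 0.001], [1.0, -0.026, -0.0], [-0.0, 0.001, -1.0]]
ft_force: [0.2, -3.9, 1.7]
width: 12.1
grip_force: 51.2
```

>>> {"method": "jog_arm", "body": {"rows": [[[0,0,3],[0,0,0],0],[[0,0,3],[0,0,0],0],[[0,0,3],[0,0,0],0],[[0,0,3],[0,0,0],0],[[0,0,1],[0,0,0],0]]}}

```text
time: 30.2
position: [457.5, 82.9, 94.2]
tool_rot: [[0.026, 1.0, 0.001], [1.0, -0.026, -0.001], [-0.001, 0.001, -1.0]]
ft_force: [4.4, -4.7, -19.9]
width: 12.2
grip_force: 48.8
```

>>> {"method": "jog_arm", "body": {"rows": [[[0,0,0],[0,0,0],0],[[0,0,0],[0,0,0],0]]}}

```text
time: 30.4
position: [457.5, 82.9, 94.1]
tool_rot: [[0.026, 1.0, 0.0], [1.0, -0.026, -0.001], [-0.001, 0.0, -1.0]]
ft_force: [2.5, -5.0, -11.5]
width: 12.4
grip_force: 50.0
```

>>> {"method": "jog_arm", "body": {"rows": [[[0,0,0],[0,0,0.14],0],[[0,0,0],[0,0,0.14],0],[[0,0,0],[0,0,0.14],0],[[0,0,0],[0,0,0.14],0],[[0,0,0],[0,0,0.14],0]]}}

```text
time: 30.9
position: [455.8, 82.5, 94.0]
tool_rot: [[-0.626, 0.78, -0.003], [0.78, 0.626, -0.001], [0.001, -0.004, -1.0]]
ft_force: [-1.1, -4.7, -6.7]
width: 12.1
grip_force: 49.3
```

>>> {"method": "jog_arm", "body": {"rows": [[[0,0,0],[0,0,0.14],0],[[0,0,0],[0,0,0.14],0],[[0,0,0],[0,0,0.14],0],[[0,0,0],[0,0,0.14],0],[[0,0,0],[0,0,0.14],0]]}}

```text
time: 31.4
position: [454.8, 80.8, 94.0]
tool_rot: [[-0.981, 0.194, -0.006], [0.194, 0.981, -0.005], [0.005, -0.006, -1.0]]
ft_force: [-1.1, -6.7, -5.6]
width: 12.2
grip_force: 49.6
```

>>> {"method": "jog_arm", "body": {"rows": [[[0,0,0],[0,0,0.1],0],[[0,0,0],[0,0,0.05],0],[[0,0,0],[0,0,0.03],0],[[0,0,0],[0,0,0.02],0],[[0,0,0],[0,0,0],0]]}}

```text
time: 31.9
position: [454.8, 80.2, 94.0]
tool_rot: [[-1.0, 0.001, -0.006], [0.001, 1.0, -0.005], [0.006, -0.005, -1.0]]
ft_force: [-0.6, -6.7, -6.0]
width: 11.9
grip_force: 49.7
```

Run:
```python
from m import *
o=env.get_obs(); R=o["tool_rot"]; print(o["position"],np.arctan2(R[0,1]*-1,R[1,1]),o["moment"],o["ft_force"],o["joint_pos"].round(2))
```

```text
[454.7579338   80.20237183  94.02931753] -0.0005663785043819561 [-1.53175166  0.05281775  0.07414942] [-0.62398449 -6.74424311 -5.97543671] [-0.17  0.74 -0.17  2.16  0.44  0.28  0.85]
```

>>> {"method": "jog_arm", "body": {"rows": [[[0,-1,0],[0,0,0.03],0],[[0,0,0],[0,0,0.02],0],[[0,0,0],[0,0,0.02],0],[[0,0,0],[0,0,0],0]]}}

```text
time: 32.3
position: [454.7, 79.9, 94.0]
tool_rot: [[-0.998, -0.069, -0.006], [-0.069, 0.998, -0.004], [0.006, -0.004, -1.0]]
ft_force: [-2.0, -5.2, -6.6]
width: 11.9
grip_force: 49.6
```

Run:
```python
from m import *
o=env.get_obs(); R=o["tool_rot"]; print(o["position"],np.arctan2(R[0,1]*-1,R[1,1]),o["moment"],o["ft_force"])
```

```text
[454.7391003   79.93515068  93.99625792] 0.06955130794260528 [-1.28187769  0.23566637 -0.21582701] [-2.031976   -5.22217245 -6.63050392]
```

>>> {"method": "jog_arm", "body": {"rows": [[[0,-1,0],[0,0,0.02],0],[[0,0,0],[0,0,0.02],0],[[0,0,0],[0,0,0],0]]}}

```text
time: 32.6
position: [454.9, 79.8, 94.1]
tool_rot: [[-0.994, -0.109, -0.005], [-0.109, 0.994, -0.003], [0.005, -0.002, -1.0]]
ft_force: [-3.5, -5.1, -5.7]
width: 12.0
grip_force: 50.4
```

Run:
```python
from m import *
o=env.get_obs(); R=o["tool_rot"]; print(o["position"],np.arctan2(R[0,1]*-1,R[1,1]),o["moment"],o["ft_force"])
```

```text
[454.87308567  79.8276367   94.0524563 ] 0.10956395666092701 [-0.99127168  0.72051259 -0.91957787] [-3.53303099 -5.120173   -5.6830683 ]
```

At the other stop, with moment −0.9 N m. Push down.

>>> {"method": "jog_arm", "body": {"rows": [[[0,0,-3],[0,0,-0.02],0],[[0,0,-3],[0,0,0],0],[[0,0,-3],[0,0,0],0],[[0,0,-3],[0,0,0],0],[[0,0,-2],[0,0,0],0]]}}

```text
time: 33.1
position: [455.1, 80.0, 81.4]
tool_rot: [[-0.996, -0.091, -0.003], [-0.091, 0.996, -0.003], [0.004, -0.003, -1.0]]
ft_force: [-8.6, -5.0, 34.7]
width: 12.1
grip_force: 56.0
```

>>> {"method": "jog_arm", "body": {"rows": [[[0,0,-1],[0,0,0],0],[[0,0,0],[0,0,0],0]]}}

```text
time: 33.3
position: [455.0, 80.0, 81.6]
tool_rot: [[-0.996, -0.091, -0.002], [-0.091, 0.996, -0.003], [0.003, -0.003, -1.0]]
ft_force: [-7.3, -5.2, 25.5]
width: 12.1
grip_force: 54.8
```

>>> {"method": "jog_arm", "body": {"rows": [[[0,0,1.5],[0,0,0],0.45],[[0,0,0],[0,0,0],0.45],[[0,0,0],[0,0,0],0.45],[[0,0,30],[0,0,0],0.45],[[0,0,40],[0,0,-0.14],0.45]]}}

```text
time: 33.8
position: [456.3, 82.0, 150.4]
tool_rot: [[-0.999, 0.048, -0.004], [0.048, 0.999, 0.0], [0.004, 0.0, -1.0]]
ft_force: [1.7, 0.6, 0.1]
width: 38.1
grip_force: 0.0
```

>>> {"method": "jog_arm", "body": {"rows": [[[12,0,40],[0,0,-0.14],0.45],[[22,-11,10],[0,0,-0.14],0.7],[[22,-11,0],[0,0,-0.14],0.7],[[22,-11,0],[0,0,-0.14],0.7],[[22,-11,0],[0,0,-0.14],0.7]]}}

```text
time: 34.3
position: [558.4, 37.7, 201.2]
tool_rot: [[-0.731, 0.683, 0.001], [0.683, 0.731, 0.001], [-0.0, 0.001, -1.0]]
ft_force: [-0.2, -0.6, 0.0]
width: 59.7
grip_force: 0.0
```

>>> {"method": "jog_arm", "body": {"rows": [[[10,-11,0],[0,0,-0.14],0.7],[[10,-11,0],[0,0,-0.14],0.7],[[5,0,0],[0,0,-0.14],0.7],[[0,0,0],[0,0,-0.14],0.7],[[0,0,0],[0,0,-0.14],0.7]]}}

```text
time: 34.8
position: [582.6, 16.1, 200.6]
tool_rot: [[-0.119, 0.993, 0.0], [0.993, 0.119, 0.001], [0.001, 0.0, -1.0]]
ft_force: [0.0, 0.2, 0.7]
width: 59.7
grip_force: 0.0
```

>>> {"method": "jog_arm", "body": {"rows": [[[0,-20,0],[0,0,-0.1],0.7],[[0,-40,0],[0,0,0],0.7],[[0,0,0],[0,0,0],0.7],[[0,0,0],[0,0,0],0.7]]}}

```text
time: 35.2
position: [582.3, -45.3, 200.7]
tool_rot: [[-0.022, 1.0, 0.0], [1.0, 0.022, 0.0], [0.0, 0.0, -1.0]]
ft_force: [-0.1, -0.0, 0.4]
width: 59.5
grip_force: 0.0
```

Run:
```python
from m import *
w=cam("wrist"); f=w["frame"]; o=env.get_obs(); p=o["position"]; print(p,o["width"],o["tool_rot"].round(2).tolist())
for n,q in dict(B=(579,92,105),C=(584.5,12,105),A=(588,-67,105)).items(): print(n,np.round(proj(w,q)))
np.save("w8.npy",f); t=cam("scene")["frame"][120:260,150:330]; t=cv2.resize(t,(494,384))
g=np.hstack([f,t]); cv2.imwrite("pics/w8.png",cv2.resize(g,None,fx=0.79,fy=0.79))
import pickle; pickle.dump(w,open("w8.pkl","wb"))
```

```text
[582.38044229 -43.72193995 200.71302022] 59.87702286157531 [[-0.02, 1.0, 0.0], [1.0, 0.02, 0.0], [0.0, 0.0, -1.0]]
B [263. -10.]
C [269. 120.]
A [271. 226.]
```

View pics/w8.png

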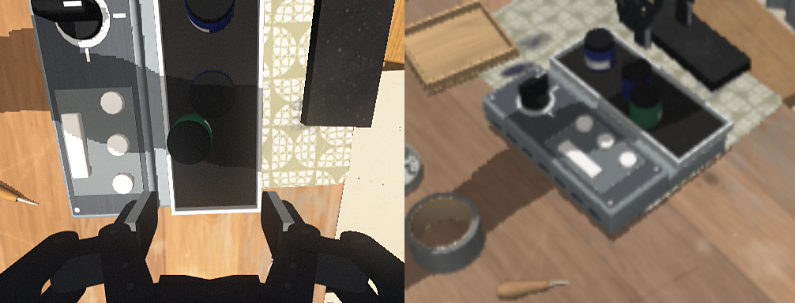

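The wrist view shows the green pot's lid at (190,142), about (565,-33), close to but not touching the middle pot at (210,95). The left pot is where I placed it, all are upright, and the knob line points to the tray again. I'll take the green pot first, closing along x.

>>> {"method": "jog_arm", "body": {"rows": [[[-17.5,11,-30],[0,0,0],0.75],[[0,0,-40],[0,0,0],0.75],[[0,0,-40],[0,0,0],0.75],[[0,0,-15],[0,0,0],0.75],[[0,0,-5],[0,0,0],0.75]], "force": 40}}

```text
time: 35.8
position: [563.5, -31.5, 68.9]
tool_rot: [[-0.027, 1.0, -0.004], [1.0, 0.027, 0.001], [0.002, -0.004, -1.0]]
ft_force: [0.1, -0.4, 0.4]
width: 64.0
grip_force: 0.0
```

>>> {"method": "jog_arm", "body": {"rows": [[[0,0,0],[0,0,0],0.75],[[0,0,0],[0,0,0],0],[[0,0,0],[0,0,0],0],[[0,0,0],[0,0,0],0],[[0,0,0],[0,0,0],0]]}}

```text
time: 36.3
position: [565.7, -33.3, 72.4]
tool_rot: [[-0.024, 1.0, 0.003], [1.0, 0.024, 0.0], [0.0, 0.003, -1.0]]
ft_force: [-0.9, 0.2, 5.5]
width: 42.5
grip_force: 41.0
```

>>> {"method": "jog_arm", "body": {"rows": [[[0,0,0],[0,0,0],0],[[0,0,0],[0,0,0],0]]}}

```text
time: 36.5
position: [565.7, -33.3, 72.4]
tool_rot: [[-0.024, 1.0, 0.003], [1.0, 0.024, 0.0], [0.0, 0.003, -1.0]]
ft_force: [-1.0, 1.0, 6.5]
width: 42.8
grip_force: 41.0
```

>>> {"method": "jog_arm", "body": {"rows": [[[0,0,25],[0,0,0],0],[[0,0,35],[0,0,0],0],[[0,0,40],[0,0,0],0],[[0,0,15],[0,0,0],0],[[-19,37,0],[0,0,-0.05],0]]}}

```text
time: 37.0
position: [550.5, -3.0, 189.7]
tool_rot: [[0.037, 0.999, 0.012], [0.999, -0.037, -0.004], [-0.004, 0.012, -1.0]]
ft_force: [-0.5, 0.6, -1.3]
width: 42.5
grip_force: 41.0
```

>>> {"method": "jog_arm", "body": {"rows": [[[-20,38,0],[0,0,-0.05],0],[[-20,38,0],[0,0,-0.05],0],[[-20,38,0],[0,0,0],0],[[-20,38,0],[0,0,0],0],[[-20,38,0],[0,0,0],0]]}}

```text
time: 37.5
position: [444.9, 194.9, 186.5]
tool_rot: [[0.126, 0.992, 0.001], [0.992, -0.126, 0.001], [0.001, 0.001, -1.0]]
ft_force: [0.7, 0.6, -0.4]
width: 42.4
grip_force: 41.0
```

>>> {"method": "jog_arm", "body": {"rows": [[[-20,38,0],[0,0,0],0],[[-19,38,0],[0,0,0],0],[[0,0,0],[0,0,0],0],[[0,0,0],[0,0,0],0]]}}

```text
time: 37.9
position: [406.1, 270.6, 186.3]
tool_rot: [[0.122, 0.992, 0.001], [0.992, -0.122, 0.001], [0.001, 0.0, -1.0]]
ft_force: [0.9, -0.8, -0.4]
width: 42.5
grip_force: 41.0
```

Run:
```python
from m import *
w=cam("wrist"); f=w["frame"].copy(); o=env.get_obs(); p=o["position"]; print(p,o["width"],o["tool_rot"].round(3).tolist())
C=np.array([451,297.5]); X=np.array([.992,-.125]); Y=np.array([.125,.992])
for a in(-70,70):
  for b in(-62.5,62.5):
    q=C+a*X+b*Y; u=proj(w,(*q,26)); print(a,b,np.round(u)); cv2.circle(f,tuple(int(v) for v in u),3,(0,0,255),-1)
for a,b in((-40,-33),(40,-33),(0,33)):
    q=C+a*X+b*Y; print(q.round(1)); u=proj(w,(*q,10)); cv2.circle(f,tuple(int(v) for v in u),3,(255,0,0),-1)
cv2.imwrite("pics/w9.png",f)
```

```text
[406.93050127 269.03249313 186.2808023 ] 42.601036870509894 [[0.126, 0.992, 0.001], [0.992, -0.126, -0.0], [-0.0, 0.001, -1.0]]
-70 -62.5 [234. 211.]
-70 62.5 [230.  71.]
70 -62.5 [380. 211.]
70 62.5 [394.  72.]
[407.2 269.8]
[486.6 259.8]
[455.1 330.2]
```

View pics/w9.png

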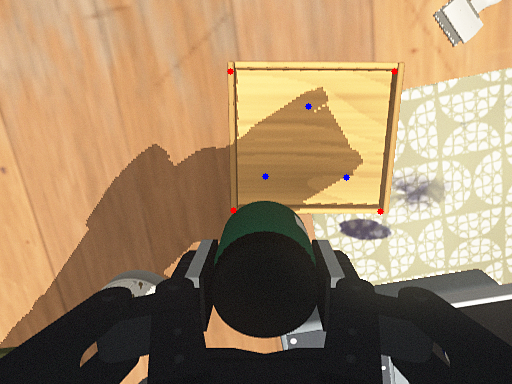

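Overlay check: my projected inner corners (red) lie within about 3 px of the carrier's inner edge, slightly left on its right side, so I shift the slots +2 mm in x. Now I place the green pot.

>>> {"method": "jog_arm", "body": {"rows": [[[2,1,-40],[0,0,0],0],[[0,0,-45],[0,0,0],0],[[0,0,-40],[0,0,0],0],[[0,0,-20],[0,0,0],0],[[0,0,-9],[0,0,0],0]]}}

```text
time: 38.45
position: [409.0, 268.0, 30.2]
tool_rot: [[0.129, 0.992, -0.002], [0.992, -0.129, -0.002], [-0.003, -0.001, -1.0]]
ft_force: [-0.0, 1.0, -0.7]
width: 42.4
grip_force: 41.0
```

>>> {"method": "jog_arm", "body": {"rows": [[[0,0,0],[0,0,0],0],[[0,0,-1.5],[0,0,0],0],[[0,0,-1],[0,0,0],0],[[0,0,0],[0,0,0],0],[[0,0,0],[0,0,0],0]]}}

```text
time: 38.95
position: [409.0, 270.7, 30.1]
tool_rot: [[0.125, 0.992, 0.001], [0.992, -0.125, 0.001], [0.001, 0.001, -1.0]]
ft_force: [-0.0, 0.4, -0.6]
width: 42.6
grip_force: 41.0
```

>>> {"method": "jog_arm", "body": {"rows": [[[0,0,-1],[0,0,0],0],[[0,0,-1],[0,0,0],0],[[0,0,0],[0,0,0],0],[[0,0,0],[0,0,0],0]]}}

```text
time: 39.35
position: [408.8, 270.7, 28.4]
tool_rot: [[0.125, 0.992, 0.001], [0.992, -0.125, 0.001], [0.001, 0.001, -1.0]]
ft_force: [-2.5, -0.1, 10.5]
width: 42.4
grip_force: 42.2
```

>>> {"method": "jog_arm", "body": {"rows": [[[0,0,1],[0,0,0],0.65],[[0,0,0],[0,0,0],0.65],[[0,0,0],[0,0,0],0.65],[[0,0,40],[0,0,0],0.65],[[0,0,45],[0,0,0],0.75]]}}

```text
time: 39.85
position: [407.5, 269.6, 112.8]
tool_rot: [[0.126, 0.992, -0.004], [0.992, -0.126, -0.003], [-0.003, -0.004, -1.0]]
ft_force: [0.9, 0.8, 1.1]
width: 63.8
grip_force: 0.0
```

>>> {"method": "jog_arm", "body": {"rows": [[[0,0,45],[0,0,0],0.75],[[20,-37,15],[0,0,0],0.75],[[25,-37,0],[0,0,0],0.75],[[25,-37,0],[0,0,0],0.75],[[26,-37,0],[0,0,0],0.75]]}}

```text
time: 40.35
position: [505.2, 121.1, 173.6]
tool_rot: [[0.125, 0.992, 0.0], [0.992, -0.125, 0.0], [0.0, -0.0, -1.0]]
ft_force: [1.3, -0.0, -0.2]
width: 63.8
grip_force: 0.0
```

>>> {"method": "jog_arm", "body": {"rows": [[[26,-37,0],[0,0,0],0.75],[[26,-37,0],[0,0,0],0.75],[[28,-37,0],[0,0,0],0.75],[[0,0,0],[0,0,0],0.75],[[0,0,0],[0,0,0],0.75]]}}

```text
time: 40.85
position: [584.6, 10.1, 173.0]
tool_rot: [[0.128, 0.992, -0.001], [0.992, -0.128, -0.0], [-0.0, -0.001, -1.0]]
ft_force: [-1.2, 0.5, -0.7]
width: 63.6
grip_force: 0.0
```

Run:
```python
from m import *
w=cam("wrist"); f=w["frame"]; o=env.get_obs(); print(o["position"])
b=f.astype(int); m=(b[:,:,0]>b[:,:,2]+20)&(b[:,:,0]>b[:,:,1]+10)
print("expect",proj(w,(584.5,12,75)))
for ct,a,r in blobs(m,(0,0,512,300),60): print(ct.round(),a,onz(w,*ct,80),[onz(w,*p,80)[:2].tolist() for p in cv2.boxPoints(r)])
```

```text
[583.84247287  11.99417747 172.92397694]
expect (np.float64(263.39516619989877), np.float64(195.41797330202053))
[270.  92.] 69 [598.5  84.2  80. ] [[591.5, 74.2], [601.4, 97.5], [605.4, 95.9], [595.6, 72.6]]
[263. 176.] 398 [586.4  27.6  80. ] [[562.5, 15.8], [566.2, 37.4], [608.7, 31.2], [606.1, 9.4]]
```

>>> {"method": "jog_arm", "body": {"rows": [[[0,0,-35],[0,0,0],0.75],[[0,0,-40],[0,0,0],0.75],[[0,0,-22],[0,0,0],0.75],[[0,0,-6],[0,0,0],0.75],[[0,0,0],[0,0,0],0]], "force": 40}}

```text
time: 41.4
position: [583.7, 13.0, 69.9]
tool_rot: [[0.124, 0.992, -0.002], [0.992, -0.124, 0.001], [0.0, -0.002, -1.0]]
ft_force: [-0.5, -0.5, -0.1]
width: 50.9
grip_force: 0.0
```

>>> {"method": "jog_arm", "body": {"rows": [[[0,0,0],[0,0,0],0],[[0,0,0],[0,0,0],0],[[0,0,0],[0,0,0],0],[[0,0,0],[0,0,0],0],[[0,0,0],[0,0,0],0]]}}

```text
time: 41.9
position: [585.2, 11.4, 71.2]
tool_rot: [[0.126, 0.992, 0.001], [0.992, -0.126, 0.0], [0.0, 0.001, -1.0]]
ft_force: [-0.4, -0.2, 4.7]
width: 42.5
grip_force: 41.2
```

>>> {"method": "jog_arm", "body": {"rows": [[[0,0,25],[0,0,0],0],[[0,0,35],[0,0,0],0],[[0,0,40],[0,0,0],0],[[0,0,15],[0,0,0],0],[[0,0,0],[0,0,0],0]]}}

```text
time: 42.4
position: [586.4, 11.3, 188.0]
tool_rot: [[0.126, 0.992, 0.006], [0.992, -0.126, 0.0], [0.001, 0.006, -1.0]]
ft_force: [-0.1, 0.0, -1.6]
width: 42.8
grip_force: 40.9
```

>>> {"method": "jog_arm", "body": {"rows": [[[-16,41.5,0],[0,0,0],0],[[-16,41.5,0],[0,0,0],0],[[-16,41.5,0],[0,0,0],0],[[-16,41.5,0],[0,0,0],0],[[-16,41.5,0],[0,0,0],0]]}}

```text
time: 42.9
position: [502.9, 220.0, 183.9]
tool_rot: [[0.126, 0.992, -0.002], [0.992, -0.126, -0.001], [-0.002, -0.002, -1.0]]
ft_force: [0.3, -0.3, -1.2]
width: 42.3
grip_force: 40.9
```

>>> {"method": "jog_arm", "body": {"rows": [[[-16,41,0],[0,0,0],0],[[0,0,0],[0,0,0],0],[[0,0,-40],[0,0,0],0],[[0,0,-45],[0,0,0],0],[[0,0,-40],[0,0,0],0]]}}

```text
time: 43.4
position: [487.6, 259.4, 57.7]
tool_rot: [[0.125, 0.992, -0.002], [0.992, -0.125, -0.001], [-0.001, -0.001, -1.0]]
ft_force: [0.1, 0.3, -0.8]
width: 42.6
grip_force: 41.0
```

>>> {"method": "jog_arm", "body": {"rows": [[[0,0,-20],[0,0,0],0],[[0,0,-9],[0,0,0],0],[[0,0,0],[0,0,0],0],[[0,0,0],[0,0,0],0]]}}

```text
time: 43.8
position: [489.2, 259.9, 31.9]
tool_rot: [[0.126, 0.992, 0.001], [0.992, -0.126, 0.0], [0.0, 0.001, -1.0]]
ft_force: [0.7, -0.3, 0.2]
width: 42.6
grip_force: 41.0
```

>>> {"method": "jog_arm", "body": {"rows": [[[0,0,-3],[0,0,0],0],[[0,0,-1.5],[0,0,0],0],[[0,0,-0.5],[0,0,0],0],[[0,0,0],[0,0,0],0]]}}

```text
time: 44.2
position: [489.1, 260.2, 27.2]
tool_rot: [[0.126, 0.992, 0.001], [0.992, -0.126, 0.001], [0.001, 0.001, -1.0]]
ft_force: [-0.5, 0.2, 4.4]
width: 42.5
grip_force: 41.5
```

>>> {"method": "jog_arm", "body": {"rows": [[[0,0,0.5],[0,0,0],0.65],[[0,0,0],[0,0,0],0.65],[[0,0,0],[0,0,0],0.65],[[0,0,40],[0,0,0],0.65],[[0,0,45],[0,0,0],0.75]]}}

```text
time: 44.7
position: [487.3, 259.2, 111.3]
tool_rot: [[0.126, 0.992, -0.004], [0.992, -0.126, -0.002], [-0.003, -0.004, -1.0]]
ft_force: [0.9, 0.7, -0.4]
width: 63.8
grip_force: 0.0
```

>>> {"method": "jog_arm", "body": {"rows": [[[0,0,45],[0,0,0],0.75],[[22,-42,15],[0,0,0],0.75],[[22,-42,0],[0,0,0],0.75],[[23,-42,0],[0,0,0],0.75],[[23,-42,0],[0,0,0],0.75]]}}

```text
time: 45.2
position: [579.2, 90.4, 172.2]
tool_rot: [[0.125, 0.992, 0.0], [0.992, -0.125, 0.0], [0.0, 0.0, -1.0]]
ft_force: [1.3, 0.7, -0.9]
width: 64.0
grip_force: 0.0
```

>>> {"method": "jog_arm", "body": {"rows": [[[0,0,0],[0,0,0],0.75],[[0,0,0],[0,0,0],0.75],[[0,0,0],[0,0,0],0.75]]}}

```text
time: 45.5
position: [577.9, 93.4, 171.6]
tool_rot: [[0.124, 0.992, -0.001], [0.992, -0.124, 0.001], [0.001, -0.001, -1.0]]
ft_force: [-0.3, 0.2, -0.4]
width: 64.0
grip_force: 0.0
```

Run:
```python
from m import *
w=cam("wrist"); f=w["frame"]; o=env.get_obs(); print(o["position"])
b=f.astype(int); m=(b[:,:,0]>b[:,:,2]+20)&(b[:,:,0]>b[:,:,1]+10)
for ct,a,r in blobs(m,(0,0,512,300),60): print(ct.round(),a,onz(w,*ct,80),[onz(w,*p,80)[:2].tolist() for p in cv2.boxPoints(r)])
```

```text
[577.80332928  93.93088881 171.65234356]
[133.  11.] 733 [511.5 227.2  80. ] [[488.5, 234.0], [527.2, 232.8], [526.0, 220.0], [486.7, 221.1]]
[267. 179.] 601 [581.8 109.3  80. ] [[560.5, 118.9], [603.3, 115.8], [602.0, 90.8], [558.1, 93.9]]
```

>>> {"method": "jog_arm", "body": {"rows": [[[1.5,-0.5,-35],[0,0,0],0.75],[[0,0,-40],[0,0,0],0.75],[[0,0,-21],[0,0,0],0.75],[[0,0,-6],[0,0,0],0.75],[[0,0,0],[0,0,0],0]], "force": 40}}

```text
time: 46.05
position: [579.4, 92.7, 69.4]
tool_rot: [[0.124, 0.992, -0.002], [0.992, -0.124, 0.0], [0.0, -0.002, -1.0]]
ft_force: [1.2, 0.4, 0.6]
width: 50.6
grip_force: 0.0
```

>>> {"method": "jog_arm", "body": {"rows": [[[0,0,0],[0,0,0],0],[[0,0,0],[0,0,0],0],[[0,0,0],[0,0,0],0],[[0,0,0],[0,0,0],0],[[0,0,0],[0,0,0],0]]}}

```text
time: 46.55
position: [580.7, 91.5, 70.7]
tool_rot: [[0.126, 0.992, 0.001], [0.992, -0.126, 0.0], [0.0, 0.001, -1.0]]
ft_force: [-0.6, 1.0, 5.0]
width: 42.8
grip_force: 41.1
```

>>> {"method": "jog_arm", "body": {"rows": [[[0,0,25],[0,0,0],0],[[0,0,35],[0,0,0],0],[[0,0,40],[0,0,0],0],[[0,0,15],[0,0,0],0],[[0,0,0],[0,0,0],0]]}}

```text
time: 47.05
position: [581.9, 91.5, 187.5]
tool_rot: [[0.126, 0.992, 0.006], [0.992, -0.126, 0.001], [0.002, 0.005, -1.0]]
ft_force: [0.5, 0.1, -1.2]
width: 42.6
grip_force: 40.9
```

>>> {"method": "jog_arm", "body": {"rows": [[[-21,40,0],[0,0,0],0],[[-21,40,0],[0,0,0],0],[[-21,40,0],[0,0,0],0],[[-20,40,0],[0,0,0],0],[[-20,40,0],[0,0,0],0]]}}

```text
time: 47.55
position: [475.3, 292.4, 183.4]
tool_rot: [[0.126, 0.992, -0.002], [0.992, -0.126, -0.002], [-0.002, -0.002, -1.0]]
ft_force: [0.5, 0.7, -0.4]
width: 42.7
grip_force: 40.9
```

>>> {"method": "jog_arm", "body": {"rows": [[[-20.5,38.5,0],[0,0,0],0],[[0,0,0],[0,0,0],0],[[0,0,0],[0,0,0],0],[[0,0,-40],[0,0,0],0],[[0,0,-45],[0,0,0],0]]}}

```text
time: 48.05
position: [458.9, 328.8, 99.8]
tool_rot: [[0.128, 0.992, 0.004], [0.992, -0.128, 0.001], [0.002, 0.004, -1.0]]
ft_force: [-0.2, -0.2, -1.1]
width: 42.2
grip_force: 40.9
```

>>> {"method": "jog_arm", "body": {"rows": [[[0,0,-40],[0,0,0],0],[[0,0,-20],[0,0,0],0],[[0,0,-9],[0,0,0],0],[[0,0,0],[0,0,0],0],[[0,0,0],[0,0,0],0]]}}

```text
time: 48.55
position: [457.7, 329.4, 31.7]
tool_rot: [[0.127, 0.992, 0.001], [0.992, -0.127, 0.0], [0.0, 0.001, -1.0]]
ft_force: [0.6, 1.3, -0.3]
width: 42.6
grip_force: 40.9
```

>>> {"method": "jog_arm", "body": {"rows": [[[0,0,-2],[0,0,0],0],[[0,0,-1],[0,0,0],0],[[0,0,0],[0,0,0],0]]}}

```text
time: 48.85
position: [456.9, 330.2, 28.6]
tool_rot: [[0.125, 0.992, 0.001], [0.992, -0.125, 0.001], [0.001, 0.001, -1.0]]
ft_force: [0.2, 1.2, -0.4]
width: 42.7
grip_force: 40.9
```

>>> {"method": "jog_arm", "body": {"rows": [[[0,0,-1],[0,0,0],0],[[0,0,-1],[0,0,0],0],[[0,0,-0.5],[0,0,0],0],[[0,0,0],[0,0,0],0]]}}

```text
time: 49.25
position: [456.8, 330.1, 26.7]
tool_rot: [[0.126, 0.992, 0.001], [0.992, -0.126, 0.001], [0.001, 0.0, -1.0]]
ft_force: [-1.6, -0.4, 10.4]
width: 42.6
grip_force: 42.1
```

>>> {"method": "jog_arm", "body": {"rows": [[[0,0,0.5],[0,0,0],0.65],[[0,0,0],[0,0,0],0.65],[[0,0,0],[0,0,0],0.65],[[0,0,35],[0,0,0],0.65],[[0,0,45],[0,0,0],0.65]]}}

```text
time: 49.75
position: [455.2, 328.9, 104.8]
tool_rot: [[0.126, 0.992, -0.004], [0.992, -0.126, -0.003], [-0.004, -0.004, -1.0]]
ft_force: [-0.1, 1.4, -0.0]
width: 55.5
grip_force: 0.0
```

>>> {"method": "jog_arm", "body": {"rows": [[[0,0,45],[0,0,0],0.65],[[10,-30,30],[0,0,0],0.65],[[10,-40,0],[0,0,0],0.65],[[0,-40,0],[0,0,0],0.65],[[0,0,0],[0,0,0],0.65]]}}

```text
time: 50.25
position: [477.0, 212.3, 181.4]
tool_rot: [[0.135, 0.991, -0.001], [0.991, -0.135, -0.005], [-0.005, 0.0, -1.0]]
ft_force: [0.3, -0.4, -1.5]
width: 55.2
grip_force: 0.0
```

Run:
```python
from m import *
w=cam("wrist"); t=cam("top")["frame"][110:250,110:290]; t=cv2.resize(t,(494,384),interpolation=cv2.INTER_CUBIC)
cv2.imwrite("pics/w10.png",cv2.resize(np.hstack([w["frame"],t]),None,fx=0.79,fy=0.79)); print(env.get_obs()["position"])
```

```text
[476.73556279 218.85901122 180.97435606]
```

View pics/w10.png

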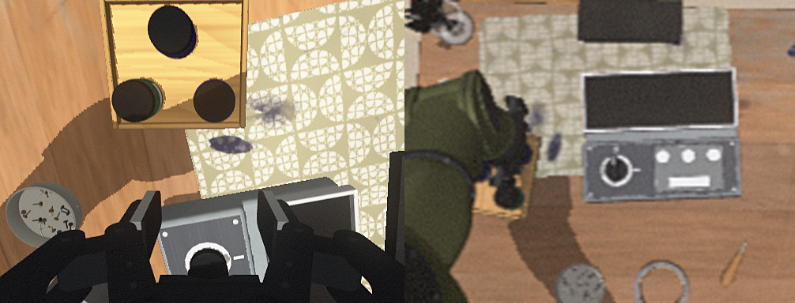

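The final view shows all three pots upright inside the carrier, at (172,30), (137,100) and (213,100). The tray is empty and the knob is back at its start, so I'm handing in.

```bash
python3 -c "
from rig import env
print(env.hand_in())"
```

```text
the job is handed in; nothing more can be done
None
```

The job is handed in, with no verdict shown: I mixed the three pots in the tray, pressed left, right, middle and then the bar, switched off at the knob, and stood all three upright in the carrier at about 50 s of the 210 s allowed.

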